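# Take the notched gel plate out of its clamped stand

### The arm

A 6-joint arm with a two-finger parallel gripper is mounted at the origin on a cart in front of the work surface, level with it; the furniture and walls round the work are solid. World frame = base frame: x ahead of the robot, y to its left, z up, the work surface at z = 0. Lengths are in m, angles in rad, forces in N, time in s.
With the tool pointing down it reaches from about 0.25 to 0.725 m from the base axis. Payload 9.7 kg.
Tool frame: the origin (TCP) lies on the centre line of the jaws, within the pads' length; the fingertips stand 11 mm ahead of it and the grasp point (between the pads) lies 8 mm behind it; z points along the fingers, y is the line along which they close (so a half turn about z gives the same grasp; the last joint's range is limited). The gripper opens to 85 mm and grips with 20 to 120 N. Pads are 22 mm wide; open, the fingers measure 114 mm over their backs; the gripper's body (76 mm by 85 mm) begins 54 mm behind the grasp point. The pads swing forward as they close: fully open they stand 13 mm farther back than shut.
Start: joints at [1.102, 0.087, 0.176, 1.66, 0, 1.571], TCP at [0.248, 0.491, 0.242] pointing down, gripper open.
Joint ranges: [-3.13, 3.13], [-0.85, 1.81], [-1.15, 1.24], [-2.2, 2.28], [-1.44, 1.52], [-3.14, 3.14]. Speed limits (rad/s): [2.22, 2.22, 2.57, 3.14, 3.14, 3.14].

### API

Orientations are given as a rotation vector (axis times angle).
In Python, from bench import bot, cams gives the robot as it stands.
- The arm moves only by the tool send_rows, never from a script. Its argument "series" is a list that holds one entry, the list of rows, each a list of 7 numbers: the shift along the tool's x, y, z in cm, then the turn, a rotation vector about the tool's x, y, z in degrees, then the opening, from -1 (shut) to 1 (fully open). A call has 1 to 12 rows; each row shifts and turns the commanded pose from where the row before left it, along the tool's axes as they then stand; what a row does not reach is not made up. A row lasts 1/12 s, in which the tool goes at most 41.7 mm and 7.16 degrees, less where a joint would pass 70% of its speed; a pose out of reach is approached as far as the arm can. A call with a gripper value outside its range is refused whole. The fingers move at their own pace and stop on an object; the grip force is fixed at half the most. Time passes only in rows, so rows that do not move let the fingers close. It gives the time, the measured TCP pose, the force, the opening and the grip force at its end, in the units of the state.
- bot.read_state(): the state, without advancing time (a new reading comes with each control period).
- cams.capture(name): name is "scene" or "top" or "wrist"; returns a dict with "color" (480x640x3 uint8, red, green, blue), "vertical_fov" (degrees; the focal length in pixels is half the picture's height over the tangent of half this angle, whatever the lens; pixels are square), "cx", "cy" (the principal point, pixels), "origin" and "rotation" of the camera in the world. Camera axes: x right, y up, looking along -z (the intrinsics and any distortion apply to the point x, -y, -z); pixel columns grow to the right and rows downward; lengths in m; the calibration is good to about 2 mm. The wrist camera is an equidistant fisheye: a pixel r from the principal point sees the ray r / f radians off the axis. A picture is of the moment at which its call begins. There is no depth.
- bot.sign_off(): hands the job in; it is judged then, once.
The state is a dict: "time": time; "q": joint angles; "joint_velocities": joint speeds; "tau": joint torques, N m; "ee_pos": TCP position; "ee_rot": TCP orientation; "wrist_force": force on the tool from outside, world axes, zero at the start; "torque": the same for the moment, N m; "opening": opening from 0.0 (shut) to 1.0 (fully open); "finger_force": force on a finger pad.
Only numpy, scipy, OpenCV 4.12 (cv2) and the standard library are available. Lean on these libraries where they do the work, as an engineer would, in place of code of your own. Each camera call takes 0.05 s, during which the arm holds its last target. There are 200 camera calls.

### The job

Open both turn clamps over the notched gel plate all the way to their end stops, then slide that plate up out of its slot by its top edge and stand it upright, notch uppermost and centred, between the wire posts of the drain rack, setting it down without dropping it. Leave the plain plate clamped in its bay and do not disturb the things standing about.

Things in the scene. Friction and masses are not known exactly. Their poses are not given: they have to be found in the camera images.
- notched_plate: white ceramic gel plate, 120 wide x 110 high x 8 mm thick, 0.2 kg, with a notch 56 wide and 15 mm deep in the middle of its top edge (95 mm high there); stands in either bay of the stand, leaning 25 degrees. Origin: middle of its bottom edge; x through the thickness, y along the width, z up the plate to the notched edge
- plain_plate: plain white ceramic plate, 120 x 110 x 8 mm, straight top edge, no notch; stands in the other bay. Origin and axes as for the notched plate
- drain_rack: fixed drain rack: grey base 66 (x) x 150 (y) x 12 mm high with four steel wire posts (6 mm, at y = +-42 mm; pairs 13 mm clear about x = 0, straight to z = 58, then flared to 32 mm clear at z = 76). A plate stands on the base between the posts, its width along the rack's y. Origin: centre of the underside; z up
- bay_near: bay of the fixed grey plate stand on the robot's side (bays 70 mm apart): edge channels 72 mm deep, 12 mm gap, between pillars (20 mm square, y = +-78, tops z = 108 mm). Origin: middle of the bay's floor, on which the plate stands; y along the plate (left +), z up the slot, leaning 25 degrees to the front, x normal to the plate. Along z the near bay is 30 mm higher than the far one
- clamp_near_left (a joint): left turn clamp of the near bay, rad: 0 = its steel tab (30 mm long) lies over the top corner of the plate, 1.4 = end stop, tab swung clear to the back; opens counter-clockwise looking down on it; stays where it is left
- clamp_near_left_grip (a point): grip point on that clamp's black bar knob (bay y = +78, z = 145 mm): bar 36 long x 12 thick x 34 mm high, top 11 mm above this point, foot disc (20 mm diameter) 23 mm below; turns about the bay's z; its length lies along the bay's y at 0 and turns with the joint (point y along the bar)
- clamp_near_right (a joint): right turn clamp of the near bay, rad: 0 = its steel tab (30 mm long) lies over the top corner of the plate, 1.4 = end stop, tab swung clear to the back; opens clockwise looking down on it; stays where it is left
- clamp_near_right_grip (a point): grip point on that clamp's black bar knob (bay y = -78, z = 145 mm): bar 36 long x 12 thick x 34 mm high, top 11 mm above this point, foot disc (20 mm diameter) 23 mm below; turns about the bay's z; its length lies along the bay's y at 0 and turns with the joint (point y along the bar)
- bay_far: bay of the fixed grey plate stand on the side away from the robot (bays 70 mm apart): edge channels 72 mm deep, 12 mm gap, between pillars (20 mm square, y = +-78, tops z = 108 mm). Origin: middle of the bay's floor, on which the plate stands; y along the plate (left +), z up the slot, leaning 25 degrees to the front, x normal to the plate. Along z the near bay is 30 mm higher than the far one
- clamp_far_left (a joint): left turn clamp of the far bay, rad: 0 = its steel tab (30 mm long) lies over the top corner of the plate, 1.4 = end stop, tab swung clear to the back; opens counter-clockwise looking down on it; stays where it is left
- clamp_far_left_grip (a point): grip point on that clamp's black bar knob (bay y = +78, z = 145 mm): bar 36 long x 12 thick x 34 mm high, top 11 mm above this point, foot disc (20 mm diameter) 23 mm below; turns about the bay's z; its length lies along the bay's y at 0 and turns with the joint (point y along the bar)
- clamp_far_right (a joint): right turn clamp of the far bay, rad: 0 = its steel tab (30 mm long) lies over the top corner of the plate, 1.4 = end stop, tab swung clear to the back; opens clockwise looking down on it; stays where it is left
- clamp_far_right_grip (a point): grip point on that clamp's black bar knob (bay y = -78, z = 145 mm): bar 36 long x 12 thick x 34 mm high, top 11 mm above this point, foot disc (20 mm diameter) 23 mm below; turns about the bay's z; its length lies along the bay's y at 0 and turns with the joint (point y along the bar)
- amber_bottle: brown glass bottle with gold cap, 51 mm diameter x 120 mm, bystander; origin at the centre of its underside
- petri_dish: closed petri dish, 92 mm diameter x 14 mm, bystander; origin at the centre of its underside
- timer: bench timer, 70 x 72 x 18 mm, bystander; origin at the centre of its underside
- marker: black and white marker pen, 17 x 135 x 16 mm, bystander; origin at the centre of its underside
- specimen_jar: clear jar with red lid, 63 mm diameter x 66 mm, bystander; origin at the centre of its underside
Mind the look-alikes: they are no part of the job. Leave any turquoise look-alike of the notched_plate alone.

How it is judged:
On the way, in this order (a step that is already met when the one before it is completed fails the run):
1. both clamps of the notched plate's bay are open to their stops while the plate is still in the slot (((distance between notched_plate and bay_near below 0.012 m and value of joint each of clamp_near_left, clamp_near_right above 1.2 rad) or (distance between notched_plate and bay_far below 0.012 m and value of joint each of clamp_far_left, clamp_far_right above 1.2 rad))), for 0.2 s.
2. the notched plate is being drawn out along its slot, square to it (((value of joint each of clamp_near_left, clamp_near_right above 1.2 rad and z of notched_plate in the frame of bay_near between 0.05 and 0.13 m and x of notched_plate in the frame of bay_near between -0.015 and 0.015 m and angle between the z axis of notched_plate and the z axis of bay_near, either way round below 0.2 rad) or (value of joint each of clamp_far_left, clamp_far_right above 1.2 rad and z of notched_plate in the frame of bay_far between 0.05 and 0.13 m and x of notched_plate in the frame of bay_far between -0.015 and 0.015 m and angle between the z axis of notched_plate and the z axis of bay_far, either way round below 0.2 rad))), for 0.1 s.
At the end, for the whole second after the job is handed in: Notched plate released, still, on the rack's base between the posts: upright and in line within 11 degrees, bottom edge within 12 mm across, 22 mm along, 6 mm in height. Its bay's clamps stay open (over 1.2 rad); plain plate in its bay within 12 mm, its clamps under 0.5 rad (x of notched_plate in the frame of drain_rack between -0.012 and 0.012 m and y of notched_plate in the frame of drain_rack between -0.022 and 0.022 m and z of notched_plate in the frame of drain_rack between 0.006 and 0.018 m and angle between notched_plate's own z axis and vertical below 0.2 rad and angle between the y axis of notched_plate and the y axis of drain_rack, either way round below 0.2 rad and linear speed of notched_plate below 0.02 m/s and angular speed of notched_plate below 0.3 rad/s and ((value of joint each of clamp_near_left, clamp_near_right above 1.2 rad and distance between plain_plate and bay_far below 0.012 m and value of joint each of clamp_far_left, clamp_far_right below 0.5 rad) or (value of joint each of clamp_far_left, clamp_far_right above 1.2 rad and distance between plain_plate and bay_near below 0.012 m and value of joint each of clamp_near_left, clamp_near_right below 0.5 rad))); the robot touches nothing.
It fails at once if the plain plate is shifted by more than 15 mm (distance of plain_plate from where it was at the start of the episode above 0.015 m).
It fails at once if a clamp of the plain plate's bay is opened (over 0.5 rad) ((distance between plain_plate and bay_near below 0.012 m and value of joint clamp_near_left above 0.5 rad) or (distance between plain_plate and bay_near below 0.012 m and value of joint clamp_near_right above 0.5 rad) or (distance between plain_plate and bay_far below 0.012 m and value of joint clamp_far_left above 0.5 rad) or (distance between plain_plate and bay_far below 0.012 m and value of joint clamp_far_right above 0.5 rad)).
It fails at once if the notched plate is dropped: faster than 0.7 m/s with its bottom edge under 90 mm (height (world z) of notched_plate below 0.09 m and linear speed of notched_plate above 0.7 m/s).
It fails at once if a bystander (bottle, dish, timer, marker, jar) is moved by more than 30 mm (distance of any of amber_bottle, petri_dish, timer, marker, specimen_jar from where it was at the start of the episode above 0.03 m).
It also fails if it takes over 64 s, if anything falls off the work surface, if the arm or the gripper's body presses on something with over 40 N, if the wrist force passes 120 N, or if a joint passes its speed limit or range.

## Working session

There is one attempt and no reset: what is moved stays moved. The work goes in short steps, Python scripts to look and compute and a tool call to move; the robot and the scene stay as the last step left them, time stands still between calls to the robot, and variables do not carry over. Pictures are saved under pics/ and viewed, at most 10 in all, crops included, and the job is handed in when it is done.

Besides the shell and the picture viewer there is one more tool, called after "Emit:" as name(argument=value, ...), one argument or row to a line, values as JSON. send_rows: Moves the arm, as the interface text tells. Its arguments: {"type":"object","properties":{"series":{"type":"array","items":{"type":"array","items":{"type":"array","items":{"type":"number"}}}}},"required":["series"]}

```bash
ls; mkdir -p pics; cat > h.py <<'E'
import numpy as np, cv2
from bench import bot, cams
from scipy.spatial.transform import Rotation as R
def snap(name,fn):
    c=cams.capture(name); cv2.imwrite('pics/'+fn+'.png',c['color'][:,:,::-1]); np.save('pics/'+fn+'.npy',c,allow_pickle=True); return c
E
python3 - <<'E'
from h import *
for n in ['scene','top']:
    c=snap(n,n+'0'); print(n,{k:v for k,v in c.items() if k!='color'})
s=bot.read_state(); print(s)
a=cv2.imread('pics/scene0.png');b=cv2.imread('pics/top0.png')
E
```

```text
pics
scene {'vertical_fov': 54.2042132224551, 'cx': 318.9961366964826, 'cy': 246.73964948473932, 'origin': array([-0.52410202,  0.88175205,  0.86481732]), 'rotation': array([ 0.59870396, -1.06875559, -1.92419362])}
top {'vertical_fov': 54.48866381843936, 'cx': 321.17086952546276, 'cy': 238.86113418710727, 'origin': array([0.34616333, 0.25806354, 1.43005654]), 'rotation': array([ 0.10416563, -0.10979366, -1.5705869 ])}
{'time': 0.1, 'q': array([ 1.10195919e+00,  8.74021749e-02,  1.75221624e-01,  1.65982524e+00,
       -3.04206665e-05,  1.57080961e+00]), 'joint_velocities': array([ 0.00103256, -0.00219794,  0.00175425,  0.00061029, -0.00096682,
       -0.00089839]), 'tau': array([-1.31960228e-04, -5.21561694e+01,  4.65653872e+01,  1.60744437e-02,
        2.24921172e-05,  1.64366321e-05]), 'ee_pos': array([0.24843392, 0.49046927, 0.2416598 ]), 'ee_rot': array([-7.29683038e-01, -3.05541887e+00,  1.85880763e-03]), 'wrist_force': array([0.47559045, 0.19193161, 0.57983745]), 'torque': array([0.04655073, 0.01530392, 0.02668194]), 'finger_force': 0.0, 'opening': 1.0096797367820862}
```

View pics/scene0.png

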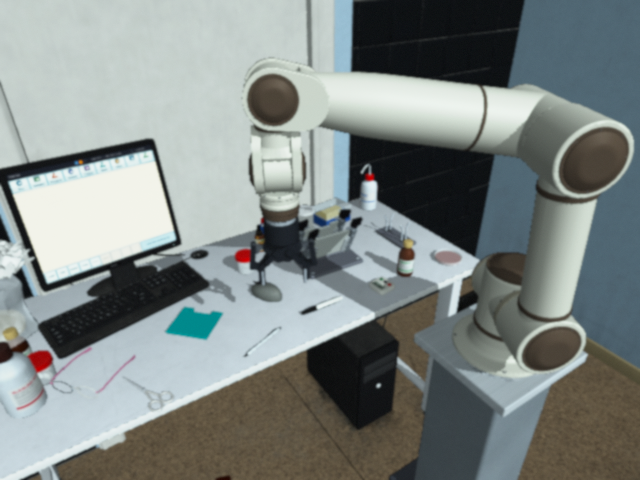

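View pics/top0.png

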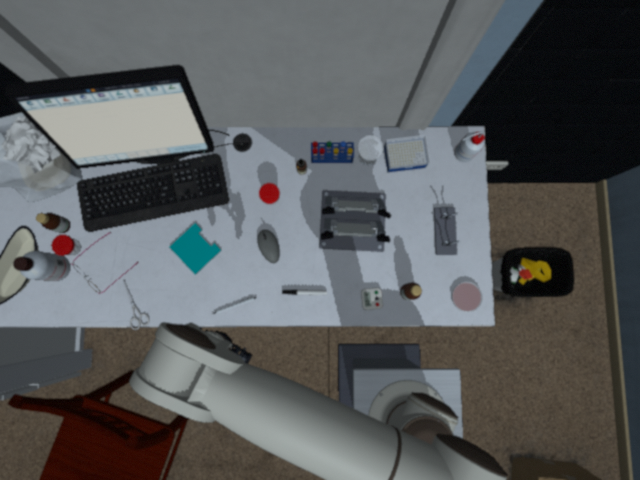

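The scene view shows the stand at about (330,245), the rack at (395,232) and the turquoise look-alike at (195,322). In the top view the stand is at (355,220), the rack at (445,230), and the bystanders are the timer (372,297), bottle (412,290), dish (466,295), marker (303,292) and jar (269,193). I'll enlarge the stand and rack next.

```bash
python3 - <<'E'
import cv2
a=cv2.imread('pics/top0.png')[180:262,310:400]
cv2.imwrite('pics/tc.png',cv2.resize(a,None,fx=8,fy=7.3170731,interpolation=cv2.INTER_CUBIC) if 0 else cv2.resize(a,None,fx=7,fy=7,interpolation=cv2.INTER_CUBIC))
b=cv2.imread('pics/scene0.png')[200:282,290:420]
cv2.imwrite('pics/sc.png',cv2.resize(b,None,fx=6,fy=6,interpolation=cv2.INTER_CUBIC))
r=cv2.imread('pics/top0.png')[175:265,425:475]
cv2.imwrite('pics/rc.png',cv2.resize(r,None,fx=6,fy=6,interpolation=cv2.INTER_CUBIC))
E
```

```text
(no output)
```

View pics/tc.png

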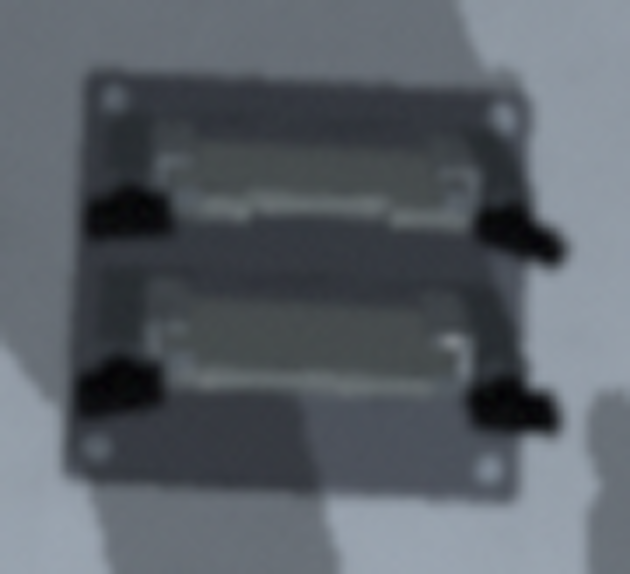

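View pics/sc.png

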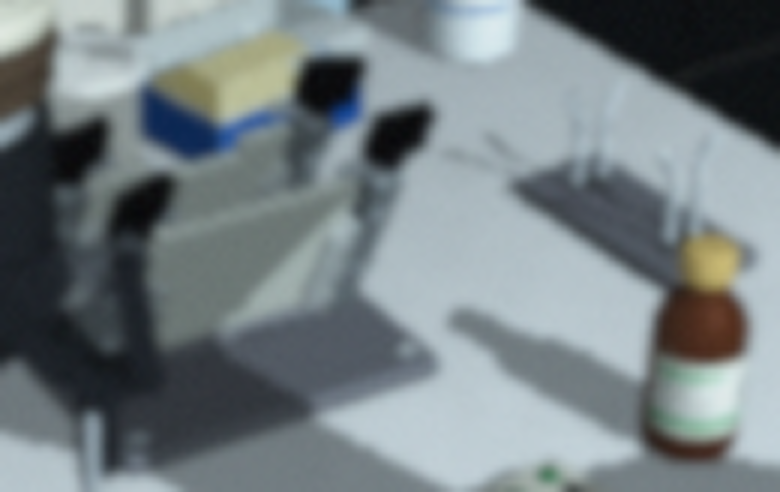

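View pics/rc.png

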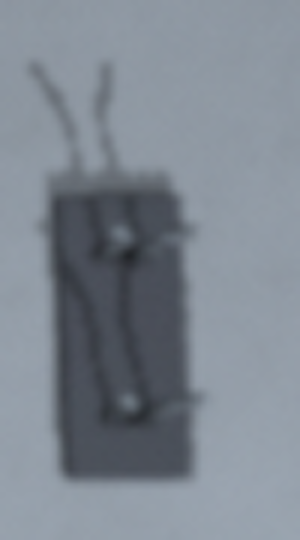

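The notched plate is in the far bay: its top edge steps at crop (248,205) and (388,210). The near bay's edge is straight, and the turquoise plate at top (195,247) is the decoy. The far-right knob looks slightly rotated. Next I compute positions.

```bash
cat >> h.py <<'E'
def proj(c,P,fish=False):
    P=np.atleast_2d(P); f=240/np.tan(np.radians(c['vertical_fov']/2))
    p=R.from_rotvec(c['rotation']).inv().apply(P-c['origin']); x,y,z=p[:,0],-p[:,1],-p[:,2]
    if fish:
        r=np.hypot(x,y); th=np.arctan2(r,z); return np.c_[c['cx']+f*th*x/r,c['cy']+f*th*y/r]
    return np.c_[c['cx']+f*x/z,c['cy']+f*y/z]
def ray(c,uv,z0,fish=False):
    uv=np.atleast_2d(uv).astype(float); f=240/np.tan(np.radians(c['vertical_fov']/2))
    d=(uv-[c['cx'],c['cy']])/f
    if fish:
        t=np.linalg.norm(d,axis=1,keepdims=True); v=np.c_[d/t*np.sin(t),np.cos(t)]
    else: v=np.c_[d,np.ones(len(d))]
    w=R.from_rotvec(c['rotation']).apply(v*[1,-1,-1]); s=(z0-c['origin'][2])/w[:,2]
    return c['origin']+s[:,None]*w
E
python3 - <<'E'
from h import *
np.set_printoptions(precision=4,suppress=True)
t=np.load('pics/top0.npy',allow_pickle=True).item(); s=np.load('pics/scene0.npy',allow_pickle=True).item()
st=np.array([[90,75],[525,95],[515,497],[70,475]])/7+[310,180]
P=ray(t,st,0.008);print('stand base',P,[np.linalg.norm(P[i]-P[i-1]) for i in range(4)],P.mean(0))
rk=np.array([[50,195],[172,192],[190,478],[65,478]])/6+[425,175]
P=ray(t,rk,0.012);print('rack',P,[np.linalg.norm(P[i]-P[i-1]) for i in range(4)],P.mean(0))
# yaw from base
for n,uv in dict(bottle=(412,290),timer=(372,297),dish=(466,295),marker=(303,292),jar=(269,193)).items(): print(n,ray(t,uv,0.05)[0])
a=25*np.pi/180
k=np.array([[128,210],[520,233],[122,383],[515,405]])/7+[310,180] # FL FR NL NR knobs
ks=np.array([[330,85],[80,150],[400,137],[140,205]])/6+[290,200]  # FR? order FR FL NR NL
print('knobs top z=.141', ray(t,k,0.145))
def tri(u,v):
    from scipy.optimize import least_squares
    r=least_squares(lambda X:np.r_[(proj(t,X)-u).ravel(),(proj(s,X)-v).ravel()],[0.5,0.1,0.1]);return r.x,r.fun
for n,i,j in [('FL',0,1),('FR',1,0),('NL',2,3),('NR',3,2)]: print(n,*tri(k[i],ks[j]))
E
```

```text
stand base [[0.6928 0.247  0.008 ]
 [0.6833 0.053  0.008 ]
 [0.503  0.0612 0.008 ]
 [0.5131 0.2564 0.008 ]] [np.float64(0.1799146647271583), np.float64(0.19424969200153652), np.float64(0.18052401957086944), np.float64(0.19540113313642557)] [0.5981 0.1544 0.008 ]
rack [[ 0.6379 -0.0955  0.012 ]
 [ 0.6394 -0.1587  0.012 ]
 [ 0.4907 -0.1617  0.012 ]
 [ 0.4909 -0.0979  0.012 ]] [np.float64(0.1470215605027804), np.float64(0.06321841572093896), np.float64(0.14863657357961452), np.float64(0.06379706776404981)] [ 0.5647 -0.1285  0.012 ]
bottle [ 0.3826 -0.0143  0.05  ]
timer [0.3625 0.1039 0.05  ]
dish [ 0.3676 -0.1729  0.05  ]
marker [0.3776 0.3067 0.05  ]
jar [0.6758 0.4105 0.05  ]
knobs top z=.141 [[0.604  0.233  0.145 ]
 [0.5943 0.076  0.145 ]
 [0.5339 0.2357 0.145 ]
 [0.5247 0.0794 0.145 ]]
FL [0.6027 0.2319 0.1477] [ 0.4109  0.2678 -0.5521 -0.0395]
FR [0.5941 0.0755 0.1445] [ 0.1455  0.103  -0.2102 -0.0037]
NL [0.5333 0.2358 0.1488] [-0.0051 -0.0034  0.0067  0.0004]
NR [0.5245 0.079  0.1446] [ 0.1289  0.0935 -0.183  -0.0004]
```

The triangulated knob centres are consistent: 157 mm between left and right, and 70 mm between bays. The stand's yaw is about -3.2°, and the rack is near (0.565,-0.1285) with its length along world x. I'll plan a stand-off above the far-left knob.

```bash
cat >> h.py <<'E'
np.set_printoptions(precision=4,suppress=True)
YAW=-3.2
BR=(R.from_euler('z',YAW,degrees=True)*R.from_euler('y',-25,degrees=True))
O=np.array([0.5985+0.145*np.sin(np.radians(25)),0.1540,0.012])+np.array([0,0,0])  # far floor origin (first estimate)
O[1]-=0.145*np.sin(np.radians(25))*np.sin(np.radians(3.2))*1
def bay(p): return O+BR.apply(p)
bx,by,bz=BR.as_matrix().T
RU=R.from_matrix(np.c_[by,bx,-bz]); RF=R.from_matrix(np.c_[-by,-bx,-bz])
def plan(p,Rt,first='t'):
    "p: world TCP target"
    s=bot.read_state(); Rc=R.from_rotvec(s['ee_rot']); rv=np.degrees((Rc.inv()*Rt).as_rotvec())
    d=(p-s['ee_pos'])*100
    print('t',s['time'],'q',s['q'],'pos',s['ee_pos'],'open',s['opening'])
    print('shift before turn (cm)',Rc.inv().apply(d),'after turn',Rt.inv().apply(d),'turn',rv,np.linalg.norm(rv),'rows>=',np.linalg.norm(rv)/7.16,np.linalg.norm(d)/4.17)
E
python3 - <<'E'
from h import *
print(bay([0,.078,.145]),bay([0,-.078,.145]))
plan(bay([0,.078,.145+.09-.008]),RU)
E
```

```text
[0.6029 0.2319 0.1434] [0.5942 0.0761 0.1434]
t 0.1 q [ 1.102   0.0874  0.1752  1.6598 -0.      1.5708] pos [0.2484 0.4905 0.2417] open 1.0096797367820862
shift before turn (cm) [-40.1365  -8.4374   2.4042] after turn [-23.8398  29.2362  16.2732] turn [-22.1865 -14.4212  65.2438] 70.4056998473321 rows>= 9.833198302700014 9.852313020910296
```

Emit:
send_rows(
  series=[
    [[0, 0, 0, -1.85, -1.2, 5.44, -0.15], [0, 0, 0, -1.85, -1.2, 5.44, -0.15], [0, 0, 0, -1.85, -1.2, 5.44, -0.15], [0, 0, 0, -1.85, -1.2, 5.44, -0.15], [0, 0, 0, -1.85, -1.2, 5.44, -0.15], [0, 0, 0, -1.85, -1.2, 5.44, -0.15], [0, 0, 0, -1.85, -1.2, 5.44, -0.15], [0, 0, 0, -1.85, -1.2, 5.44, -0.15], [0, 0, 0, -1.85, -1.2, 5.44, -0.15], [0, 0, 0, -1.85, -1.2, 5.44, -0.15], [0, 0, 0, -1.85, -1.2, 5.44, -0.15], [0, 0, 0, -1.85, -1.2, 5.44, -0.15]],
  ],
)

```text
time: 1.1
ee_pos: [0.2484, 0.4904, 0.2422]
ee_rot: [2.034, 1.913, 0.429]
wrist_force: [0.5, -0.4, 0.4]
opening: 0.424
finger_force: 0.0
```

Emit:
send_rows(
  series=[
    [[-2, 2.4, 1.2, 0, 0, 0, -0.15], [-2, 2.4, 1.2, 0, 0, 0, -0.15], [-2, 2.4, 1.2, 0, 0, 0, -0.15], [-2, 2.4, 1.2, 0, 0, 0, -0.15], [-2, 2.4, 1.2, 0, 0, 0, -0.15], [-2, 2.4, 1.2, 0, 0, 0, -0.15], [-2, 2.4, 1.2, 0, 0, 0, -0.15], [-2, 2.4, 1.2, 0, 0, 0, -0.15], [-2, 2.4, 1.2, 0, 0, 0, -0.15], [-2, 2.4, 1.2, 0, 0, 0, -0.15], [-2, 2.4, 1.2, 0, 0, 0, -0.15], [0, 0, 0, 0, 0, 0, -0.15]],
  ],
)

```text
time: 2.1
ee_pos: [0.5335, 0.2508, 0.2333]
ee_rot: [2.034, 1.914, 0.425]
wrist_force: [-0.4, 0.5, 0.4]
opening: 0.42
finger_force: 0.0
```

```bash
python3 - <<'E'
from h import *
plan(bay([0,.078,.145+.09-.008]),RU)
c=snap('wrist','w1'); print({k:v for k,v in c.items() if k!='color'})
a=cv2.resize(c['color'][:,:,::-1],(800,600),interpolation=cv2.INTER_CUBIC); cv2.imwrite('pics/w1b.png',a)
E
```

```text
t 2.1 q [ 0.5527 -0.1889 -0.1742  1.2204 -0.2457  2.1386] pos [0.5335 0.2508 0.2333] open 0.42001973978157175
shift before turn (cm) [-1.4808  2.5844  2.9226] after turn [-1.4973  2.5795  2.9185] turn [ 0.0365  0.093  -0.2612] 0.27962175356019364 rows>= 0.03905331753633989 1.0006997754528846
{'vertical_fov': 65.70646984690485, 'cx': 316.62969635638984, 'cy': 240.76852369852273, 'origin': array([0.4826, 0.3382, 0.3517]), 'rotation': array([-0.3401, -0.4234, -0.1321])}
```

View pics/w1b.png

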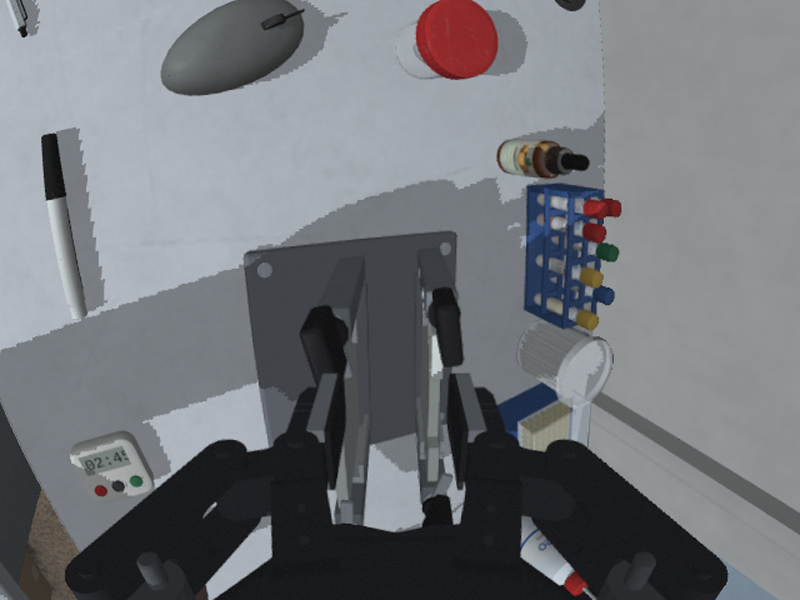

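The wrist view shows the far-left knob at (447,328), the near-left knob at (323,340), and the plate bays between the fingers. I'll refine the stand pose by fitting knob silhouettes from all three cameras.

```bash
cat > fit.py <<'E'
from h import *
from scipy.optimize import least_squares
C={n:np.load(f'pics/{f}.npy',allow_pickle=True).item() for n,f in [('top','top0'),('scene','scene0'),('wrist','w1')]}
# (cam, knob, roi x0,y0,x1,y1)
V=[('top','FL',321,204,335,215),('top','FR',376,206,393,219),('top','NL',320,228,335,241),('top','NR',376,230,392,243),
('scene','FR',336,207,352,220),('scene','NR',349,215,364,231),('scene','NL',307,226,321,242),
('wrist','FL',342,230,372,296),('wrist','NL',238,243,280,300)]
off={'FL':(0,.078),'FR':(0,-.078),'NL':(-.07,.078),'NR':(-.07,-.078)}
def mom(m): x=m['m10']/m['m00'];y=m['m01']/m['m00'];return np.array([x,y,m['mu20']/m['m00'],m['mu11']/m['m00'],m['mu02']/m['m00'],m['m00']])
obs=[]
for n,k,x0,y0,x1,y1 in V:
    g=C[n]['color'][y0:y1,x0:x1].max(2); m=(g<(45 if n=='wrist' else 55)).astype(np.uint8)
    q,l,stt,_=cv2.connectedComponentsWithStats(m,connectivity=4); i=1+np.argmax(stt[1:,4]); m=(l==i).astype(np.uint8)
    o=mom(cv2.moments(m,True)); o[:2]+=[x0,y0]; obs.append(o); print(n,k,o, stt[i])
B=np.array([[a,b,c] for a in(-.006,.006) for b in(-.018,.018) for c in(.122,.156)])
K=['FL','FR','NL','NR']
def pred(p,n,k):
    Rz=R.from_euler('z',p[3]); L=Rz*R.from_euler('y',-25,degrees=True); a=p[4+K.index(k)]*(1 if k[1]=='L' else -1)
    q=R.from_euler('z',a).apply(B)+[0,off[k][1],0]; w=p[:3]+L.apply(q)+Rz.apply([off[k][0],0,0])
    uv=proj(C[n],w,n=='wrist'); h=cv2.convexHull((uv).astype(np.float32)); return mom(cv2.moments(h))
def res(p):
    r=[]
    for (n,k,*_),o in zip(V,obs):
        e=pred(p,n,k)-o; s=1.5 if n=='wrist' else .5
        r+=list(e[:2]/s)+list(e[2:5]/(10 if n=='wrist' else 5))
    return np.r_[r,p[4:]/.5]
if __name__=='__main__':
    s=least_squares(res,np.r_[O,-.056,0,.3,0,0],loss='soft_l1',x_scale=np.r_[.01,.01,.01,.05,.3,.3,.3,.3],diff_step=1e-4)
    print(s.x,s.cost)
    for (n,k,*_),o in zip(V,obs): print(n,k,pred(s.x,n,k)-o)
E
python3 fit.py
```

```text
top FL [327.7156 209.9908  11.3778   0.0066   7.2201 109.    ] [  1   0  13  11 109]
top FR [382.8182 212.5065   9.6033   2.7155   5.3149  77.    ] [ 1  2 13  9 77]
top NL [326.6396 234.6396  10.9512  -0.5623   8.1584 111.    ] [  1   0  13  12 111]
top NR [381.875  236.7841   8.8821   1.6662   7.9193  88.    ] [ 1  0 12 12 88]
scene FR [344.1667 213.5909   5.9874  -1.75     5.2114  66.    ] [ 4  3 10  9 66]
scene NR [355.6102 222.2203   6.3057  -3.1344   5.1887  59.    ] [ 2  3 10 10 59]
scene NL [312.6761 234.6761   6.7542  -4.2176   7.4303  71.    ] [ 1  4 11 11 71]
wrist FL [ 357.1633  259.9549   39.1485   42.9521  287.5396 1176.    ] [   1    0   27   63 1176]
wrist NL [ 260.0621  272.2227   83.4325   22.8053  209.55   1531.    ] [   2    1   39   56 1531]
[ 0.6592  0.1539  0.0192 -0.0501 -0.      0.1776  0.1957  0.    ] 34.84388213311748
top FL [  0.0048  -0.0965   2.5355   0.4979  -3.1045 -18.2288]
top FR [ 0.4738  0.0222  6.1247  0.774  -0.7182 17.7359]
top NL [ -0.1297  -0.0852   3.4149  -1.09    -3.1545 -10.6181]
top NR [ 0.6858  0.4216  7.1256 -0.3582 -3.1322 17.3405]
scene FR [-0.6448  0.3276  5.664  -0.9627  1.8789 40.4681]
scene NR [-0.3839  0.4343  5.4836 -1.4317  2.8476 47.2417]
scene NL [-0.1883  0.5346  4.4166 -1.669   2.5549 37.6456]
wrist FL [  0.5201  -1.1223  -0.9128 -36.7792  44.3837 206.4848]
wrist NL [  0.2205   5.1452  -2.3987  29.1223 168.8854 534.1553]
```

```bash
sed -i "s/45 if n=='wrist'/32 if n=='wrist'/; s/np.r_\[O,-.056,0,.3,0,0\]/np.r_[O,-.056,.1,.3,.1,.1]/; s/diff_step=1e-4/diff_step=2e-3/" fit.py
cat >> fit.py <<'E'
    p=s.x; im=C['wrist']['color'][215:315,225:385,::-1]; im=cv2.resize(im,None,fx=5,fy=5,interpolation=cv2.INTER_CUBIC); im=np.clip(im.astype(int)*2,0,255).astype(np.uint8)
    for k,col in [('FL',(0,255,0)),('NL',(0,0,255))]:
        Rz=R.from_euler('z',p[3]); L=Rz*R.from_euler('y',-25,degrees=True); a=p[4+K.index(k)]
        w=p[:3]+L.apply(R.from_euler('z',a).apply(B)+[0,off[k][1],0])+Rz.apply([off[k][0],0,0])
        uv=((proj(C['wrist'],w,True)-[225,215]+.5)*5).astype(int)
        for i in range(8):
            for b in (1,2,4):
                if not i&b: cv2.line(im,uv[i].tolist(),uv[i|b].tolist(),col,1)
    cv2.imwrite('pics/ov.png',im)
E
python3 fit.py | tail -12
```

```text
wrist FL [356.0397 246.8635  46.8123  34.0476 177.1799 403.    ] [  4   0  24  59 403]
wrist NL [ 263.0451  268.0864   70.9361   62.3209  187.8709 1019.    ] [   3    2   37   55 1019]
[ 0.6605  0.1538  0.0159 -0.0537  0.1024  0.1713  0.2602  0.0423] 53.94783280565475
top FL [ -0.1571  -0.4324   2.5095  -0.5831  -3.1381 -18.7123]
top FR [ 0.2347 -0.1249  6.0225  0.7056 -0.7587 17.2172]
top NL [ -0.3013  -0.4923   3.3473  -1.7868  -2.9828 -10.8914]
top NR [ 0.354   0.2073  7.0681  0.194  -3.1017 16.3617]
scene FR [-0.8971  1.0929  5.6159 -0.9768  1.8482 39.9281]
scene NR [-0.7272  1.2309  5.7114 -1.0544  2.596  48.597 ]
scene NL [-0.573   1.2708  3.7412 -2.0128  3.1032 34.1054]
wrist FL [  1.2636   9.7245 -11.2293  -1.5562 151.3551 857.8572]
wrist NL [  -1.8685    6.2175   18.3332    1.6196  166.8695 1029.6031]
```

View pics/ov.png

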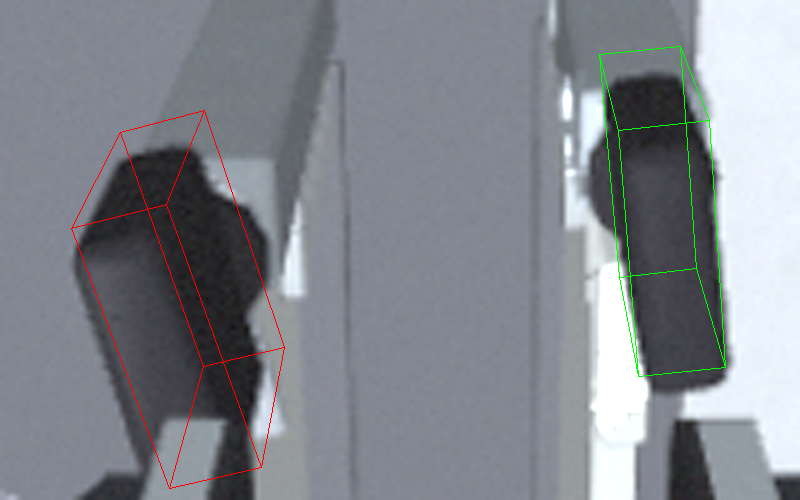

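The overlay makes the far-left bar's corners readable: top face (625,150), (712,158), (650,388), (726,380), and lower front (615,80), (697,77). I'll refit with these.

```bash
cat > fit2.py <<'E'
from fit import *
pts=[('FL',-.006,.018,.156,625,150),('FL',.006,.018,.156,712,158),('FL',-.006,-.018,.156,650,388),('FL',.006,-.018,.156,726,380),('FL',-.006,.018,.122,615,80),('FL',.006,.018,.122,697,77),
('NL',-.006,.018,.156,75,262),('NL',-.006,.018,.122,122,158),('NL',.006,.018,.122,200,150)]
W=[(v,o) for v,o in zip(V,obs) if v[0]!='wrist']
def wp(p,k,x,y,z):
    Rz=R.from_euler('z',p[3]); L=Rz*R.from_euler('y',-25,degrees=True); a=p[4+K.index(k)]*(1 if k[1]=='L' else -1)
    return p[:3]+L.apply(R.from_euler('z',a).apply([x,y,z])+[0,off[k][1],0])+Rz.apply([off[k][0],0,0])
def r2(p,full=False):
    w=[(proj(C['wrist'],wp(p,k,x,y,z),True)[0]+.5-[225,215])*5-[u,v] for k,x,y,z,u,v in pts]
    m=[pred(p,n,k)[:5]-o[:5] for (n,k,*_),o in W]
    if full: print(np.array(w)); print(np.array(m))
    return np.r_[(np.array(w)/10).ravel(),(np.array(m)/[.4,.4,8,4,8]).ravel(),(p[3]+.053)/.01]
s=least_squares(r2,np.r_[O,-.056,.1,.3,.1,.1],loss='soft_l1',x_scale=np.r_[.01,.01,.01,.05,.3,.3,.3,.3],diff_step=2e-3)
print(s.x,s.cost); r2(s.x,True)
for k in K: print(k,wp(s.x,k,0,0,.145))
E
python3 fit2.py | tail -30
```

```text
top FL [327.7156 209.9908  11.3778   0.0066   7.2201 109.    ] [  1   0  13  11 109]
top FR [382.8182 212.5065   9.6033   2.7155   5.3149  77.    ] [ 1  2 13  9 77]
top NL [326.6396 234.6396  10.9512  -0.5623   8.1584 111.    ] [  1   0  13  12 111]
top NR [381.875  236.7841   8.8821   1.6662   7.9193  88.    ] [ 1  0 12 12 88]
scene FR [344.1667 213.5909   5.9874  -1.75     5.2114  66.    ] [ 4  3 10  9 66]
scene NR [355.6102 222.2203   6.3057  -3.1344   5.1887  59.    ] [ 2  3 10 10 59]
scene NL [312.6761 234.6761   6.7542  -4.2176   7.4303  71.    ] [ 1  4 11 11 71]
wrist FL [356.0397 246.8635  46.8123  34.0476 177.1799 403.    ] [  4   0  24  59 403]
wrist NL [ 263.0451  268.0864   70.9361   62.3209  187.8709 1019.    ] [   3    2   37   55 1019]
[ 0.6589  0.1531  0.0209 -0.0505  0.0841  0.2036  0.2476  0.0659] 12.265315827448877
[[  2.5974   0.7373]
 [  8.7173 -15.6263]
 [ -6.6212  12.4826]
 [  5.4051  12.0714]
 [ -7.5749  -9.1628]
 [ -7.4366 -13.3872]
 [ -6.695   -6.1648]
 [ -3.4704  -3.7882]
 [  4.6371 -17.7632]]
[[ 0.2106 -0.1287  2.5856 -0.4101 -3.1063]
 [ 0.8205  0.0139  6.075   1.1239 -0.5558]
 [ 0.1374 -0.0826  3.4438 -1.6781 -2.9653]
 [ 1.0233  0.4486  7.2479  0.4883 -3.0158]
 [-0.3978 -0.1669  5.7288 -0.7669  1.8547]
 [-0.1265 -0.0718  5.8766 -0.9045  2.5634]
 [ 0.0422  0.0082  3.9014 -1.991   3.0681]]
FL [0.6016 0.2341 0.1523]
FR [0.5937 0.0783 0.1523]
NL [0.5317 0.2376 0.1523]
NR [0.5238 0.0818 0.1523]
```

```bash
sed -i "s/^YAW=.*/YAW=-2.9/; s/^O=np.*/O=np.array([0.6589,0.1531,0.0209])/; s/^O\[1\]-=.*//" h.py
python3 - <<'E'
from h import *
plan(bay([0,.078,.141]),RU*R.from_euler('z',-4.5,degrees=True))
E
```

```text
t 2.15 q [ 0.5559 -0.1896 -0.1746  1.2221 -0.2459  2.1418] pos [0.532  0.252  0.2332] open 0.42939511473670317
shift before turn (cm) [-1.376   2.9809 10.7117] after turn [-1.6669  2.8418 10.7082] turn [-0.0295  0.1888 -5.0263] 5.029913820621267 rows>= 0.7025019302543668 2.686716044973285
```

Emit:
send_rows(
  series=[
    [[0, 0, 0, 0, 0.2, -5, -0.15], [-0.8, 1.4, 1.5, 0, 0, 0, -0.15], [-0.87, 1.44, 1.5, 0, 0, 0, -0.15], [0, 0, 1.5, 0, 0, 0, -0.15], [0, 0, 1.5, 0, 0, 0, -0.15], [0, 0, 0, 0, 0, 0, -0.15], [0, 0, 0, 0, 0, 0, -0.15]],
  ],
)

```text
time: 2.73
ee_pos: [0.5813, 0.2379, 0.1911]
ee_rot: [1.939, 2.002, 0.407]
wrist_force: [0.3, 0.3, 0.1]
opening: 0.419
finger_force: 0.0
```

```bash
python3 - <<'E'
from h import *
plan(bay([0,.078,.141]),RU*R.from_euler('z',-4.5,degrees=True))
c=snap('wrist','w2')
a=c['color'][220:480,140:500,::-1]; a=np.clip(cv2.resize(a,None,fx=2.2,fy=2.2,interpolation=cv2.INTER_CUBIC).astype(int)*2,0,255).astype(np.uint8)
cv2.imwrite('pics/w2b.png',a)
E
```

```text
t 2.7333 q [ 0.481  -0.1146 -0.1913  1.1126 -0.2134  1.9784] pos [0.5813 0.2379 0.1911] open 0.41902402072254286
shift before turn (cm) [-0.3036  0.2035  4.7827] after turn [-0.2933  0.1969  4.7836] turn [-0.0921 -0.1141  0.2125] 0.2581779848815074 rows>= 0.03605837777674684 1.1502688595581532
```

View pics/w2b.png

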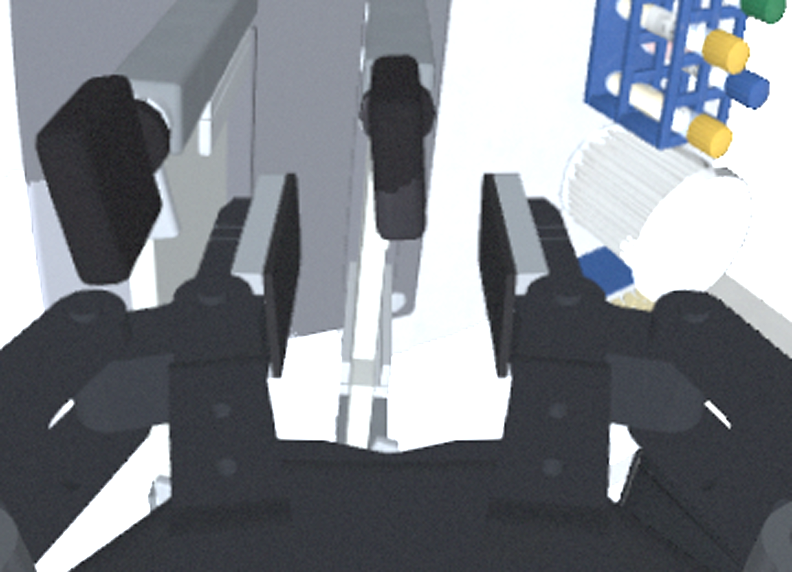

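The far-left bar at (396,150) lies between the pads, centred at about 388, which agrees with the model's 2 mm offset. I'll narrow the jaws and descend.

Emit:
send_rows(
  series=[
    [[-0.3, 0.2, 0, 0, 0, 0.2, -0.45], [0, 0, 0.6, 0, 0, 0, -0.45], [0, 0, 0.6, 0, 0, 0, -0.45], [0, 0, 0.6, 0, 0, 0, -0.45], [0, 0, 0.6, 0, 0, 0, -0.45], [0, 0, 0.6, 0, 0, 0, -0.45], [0, 0, 0, 0, 0, 0, -0.45]],
  ],
)

```text
time: 3.37
ee_pos: [0.5966, 0.2338, 0.1639]
ee_rot: [1.943, 1.998, 0.408]
wrist_force: [-1.1, 0.5, -0.3]
opening: 0.274
finger_force: 0.0
```

Emit:
send_rows(
  series=[
    [[0, 0, 0.6, 0, 0, 0, -0.45], [0, 0, 0.6, 0, 0, 0, -0.45], [0, 0, 0.5, 0, 0, 0, -0.45], [0, 0, 0, 0, 0, 0, -0.45], [0, 0, 0, 0, 0, 0, -0.45]],
  ],
)

```text
time: 3.78
ee_pos: [0.6039, 0.2337, 0.15]
ee_rot: [1.943, 1.998, 0.41]
wrist_force: [0.5, 0.2, 0.1]
opening: 0.277
finger_force: 0.0
```

```bash
python3 - <<'E'
from h import *
plan(bay([0,.078,.141]),RU*R.from_euler('z',-4.5,degrees=True))
c=snap('wrist','w3')
a=c['color'][220:480,140:500,::-1]; a=np.clip(cv2.resize(a,None,fx=2.2,fy=2.2,interpolation=cv2.INTER_CUBIC).astype(int)*2,0,255).astype(np.uint8)
cv2.imwrite('pics/w3b.png',a)
E
```

```text
t 3.7833 q [ 0.4551 -0.0689 -0.2293  1.0224 -0.2041  1.9578] pos [0.6039 0.2337 0.15  ] open 0.276746339843423
shift before turn (cm) [ 0.041  -0.0996  0.0925] after turn [ 0.0412 -0.0996  0.0924] turn [-0.0095 -0.1254 -0.0348] 0.13049325946807117 rows>= 0.018225315568166364 0.034038883803930615
```

Emit:
send_rows(
  series=[
    [[0, -0.1, 0.1, 0, 0, 0, -0.45], [0, 0, 0, 0, 0, 0, -1], [0, 0, 0, 0, 0, 0, -1], [0, 0, 0, 0, 0, 0, -1], [0, 0, 0, 0, 0, 0, -1], [0, 0, 0, 0, 0, 0, -1]],
  ],
)

```text
time: 4.33
ee_pos: [0.6032, 0.2339, 0.1493]
ee_rot: [1.943, 1.998, 0.411]
wrist_force: [-5.5, 0.9, 3.4]
opening: 0.13
finger_force: 58.9
```

Emit:
send_rows(
  series=[
    [[0, 0, 0, 0, 0, -6, -1], [0, 0, 0, 0, 0, -6, -1], [0, 0, 0, 0, 0, -6, -1], [0, 0, 0, 0, 0, -6, -1], [0, 0, 0, 0, 0, -6, -1], [0, 0, 0, 0, 0, 0, -1]],
  ],
)

```text
time: 4.83
ee_pos: [0.6035, 0.234, 0.1495]
ee_rot: [1.33, 2.393, 0.272]
wrist_force: [-3.0, 1.3, 2.7]
opening: 0.129
finger_force: 58.8
```

Emit:
send_rows(
  series=[
    [[0, 0, 0, 0, 0, -6, -1], [0, 0, 0, 0, 0, -6, -1], [0, 0, 0, 0, 0, -6, -1], [0, 0, 0, 0, 0, -6, -1], [0, 0, 0, 0, 0, -6, -1], [0, 0, 0, 0, 0, -6, -1], [0, 0, 0, 0, 0, -6, -1], [0, 0, 0, 0, 0, 0, -1]],
  ],
)

```text
time: 5.5
ee_pos: [0.6038, 0.2344, 0.1496]
ee_rot: [0.384, 2.678, 0.061]
wrist_force: [-0.7, 3.3, 1.7]
opening: 0.131
finger_force: 58.6
```

```bash
python3 - <<'E'
from h import *
s=bot.read_state(); print(s['wrist_force'],s['torque'],s['tau']); plan(bay([0,.078,.141]),RU*R.from_euler('z',-80,degrees=True))
E
```

```text
[-0.6626  3.3408  1.7496] [0.686  0.5029 0.3327] [ -2.7313 -45.7491  49.499   -3.5336  -1.6315  -1.8609]
t 5.5 q [ 0.4559 -0.0702 -0.2318  1.0192 -0.2035  0.7002] pos [0.6038 0.2344 0.1496] open 0.13072166155486611
shift before turn (cm) [ 0.0648 -0.0555  0.063 ] after turn [ 0.068  -0.0512  0.0633] turn [ 0.2356  0.0198 -3.4588] 3.466852587018724 rows>= 0.4841972886897659 0.025435824207351833
```

Emit:
send_rows(
  series=[
    [[0, 0, 0, 0, 0, -3, -1], [0, 0, 0, 0, 0, -2, -1], [0, 0, 0, 0, 0, 0, -1]],
  ],
)

```text
time: 5.75
ee_pos: [0.6038, 0.2344, 0.1496]
ee_rot: [0.275, 2.691, 0.037]
wrist_force: [-1.1, 4.4, 1.8]
opening: 0.125
finger_force: 59.0
```

```bash
python3 - <<'E'
from h import *
s=bot.read_state(); print(s['wrist_force'],s['torque'],s['tau']); plan(bay([0,-.078,.141+.12]),RF*R.from_euler('z',10,degrees=True))
E
```

```text
[-1.0873  4.3611  1.8154] [ 1.2152  0.5613 -0.3615] [ -2.5084 -45.6687  49.3945  -3.3448  -1.9219  -1.5299]
t 5.75 q [ 0.4559 -0.0702 -0.2317  1.0191 -0.2032  0.6195] pos [0.6038 0.2344 0.1496] open 0.12540938430038306
shift before turn (cm) [ -2.3328 -15.4191 -11.9991] after turn [ 15.4207  -2.6399 -11.9332] turn [  0.175    0.2149 -88.8391] 88.83952792976292 rows>= 12.407755297452923 4.718613768441308
```

Emit:
send_rows(
  series=[
    [[0, 0, 0, 0, 0, 0, -0.4], [0, 0, 0, 0, 0, 0, -0.4], [0, 0, 0, 0, 0, 0, -0.4], [0, 0, -1, 0, 0, 0, -0.4], [0, 0, -2, 0, 0, 0, -0.4], [0, 0, -3, 0, 0, 0, -0.4], [0, 0, -3, 0, 0, 0, -0.4], [0, 0, -3, 0, 0, 0, -0.4], [0, 0, 0, 0, 0, -6.8, -0.4], [0, 0, 0, 0, 0, -6.8, -0.4], [0, 0, 0, 0, 0, -6.8, -0.4], [0, 0, 0, 0, 0, -6.8, -0.4]],
  ],
)

```text
time: 6.75
ee_pos: [0.5524, 0.2359, 0.2589]
ee_rot: [-0.378, 2.683, -0.11]
wrist_force: [0.2, 0.0, -0.1]
opening: 0.302
finger_force: 0.0
```

Emit:
send_rows(
  series=[
    [[0, 0, 0, 0, 0, -6.8, -0.4], [0, 0, 0, 0, 0, -6.8, -0.4], [0, 0, 0, 0, 0, -6.8, -0.4], [0, 0, 0, 0, 0, -6.8, -0.4], [0, 0, 0, 0, 0, -6.8, -0.4], [0, 0, 0, 0, 0, -6.8, -0.4], [0, 0, 0, 0, 0, -6.8, -0.4], [0, 0, 0, 0, 0, -6.8, -0.4], [3.8, -0.6, 0, 0, 0, 0, -0.4], [3.8, -0.6, 0, 0, 0, 0, -0.4], [3.8, -0.6, 0, 0, 0, 0, -0.4], [3.8, -0.6, 0, 0, 0, 0, -0.4]],
  ],
)

```text
time: 7.75
ee_pos: [0.525, 0.0836, 0.249]
ee_rot: [-1.593, 2.267, -0.376]
wrist_force: [0.7, -0.2, -0.1]
opening: 0.294
finger_force: 0.0
```

Emit:
send_rows(
  series=[
    [[0, 0, 2, 0, 0, -5, -0.4], [0, 0, 2, 0, 0, 0, -0.4], [0, 0, 2, 0, 0, 0, -0.4], [0, 0, 0, 0, 0, 0, -0.4], [0, 0, 0, 0, 0, 0, -0.4]],
  ],
)

```text
time: 8.17
ee_pos: [0.5506, 0.0834, 0.1939]
ee_rot: [-1.696, 2.205, -0.397]
wrist_force: [-0.4, -0.4, 1.3]
opening: 0.303
finger_force: 0.0
```

```bash
python3 - <<'E'
from h import *
plan(bay([0,-.078,.141]),RF*R.from_euler('z',10,degrees=True))
c=snap('wrist','w4')
a=c['color'][200:480,140:500,::-1]; a=np.clip(cv2.resize(a,None,fx=2.1,fy=2.1,interpolation=cv2.INTER_CUBIC).astype(int)*2,0,255).astype(np.uint8)
cv2.imwrite('pics/w4b.png',a)
E
```

```text
t 8.1667 q [ 0.201  -0.3269 -0.3654  1.1089 -0.1033 -1.1326] pos [0.5506 0.0834 0.1939] open 0.30290154312503925
shift before turn (cm) [-0.1596 -2.1915  5.998 ] after turn [-0.0934 -2.1862  6.0013] turn [ 0.092   0.0936 -1.9884] 1.99272414116486 rows>= 0.2783134275369916 1.531842486306398
```

View pics/w4b.png

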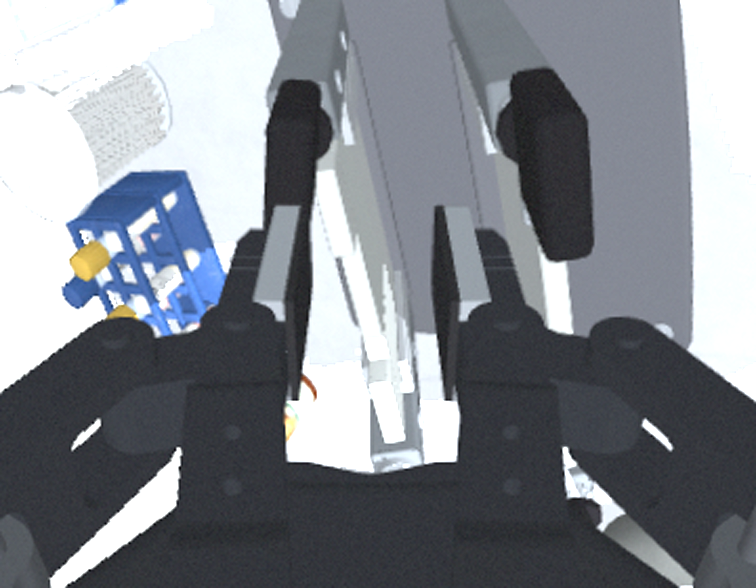

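The far-right bar at (293,140) is parallel to the jaws, about 22 mm off to tool -y as the model predicts. I'll shift and descend.

Emit:
send_rows(
  series=[
    [[-0.1, -1.1, 0, 0, 0, 0, -0.4], [-0.05, -1.08, 0, 0, 0, 0, -0.4], [0, 0, 1, 0, 0, 0, -0.4], [0, 0, 1, 0, 0, 0, -0.4], [0, 0, 1, 0, 0, 0, -0.4], [0, 0, 0, 0, 0, 0, -0.4], [0, 0, 0, 0, 0, 0, -0.4]],
  ],
)

```text
time: 8.8
ee_pos: [0.5826, 0.079, 0.1746]
ee_rot: [-1.698, 2.205, -0.396]
wrist_force: [-0.4, 0.1, -0.3]
opening: 0.3
finger_force: 0.0
```

```bash
python3 - <<'E'
from h import *
plan(bay([0,-.078,.141]),RF*R.from_euler('z',11.5,degrees=True))
E
```

```text
t 8.8 q [ 0.1784 -0.2511 -0.3443  1.0529 -0.0936 -1.1543] pos [0.5826 0.079  0.1746] open 0.2995606369357198
shift before turn (cm) [ 0.0077 -0.0804  2.8886] after turn [ 0.0033 -0.0733  2.8888] turn [ 0.1391  0.0971 -0.4234] 0.4561410953784865 rows>= 0.06370685689643667 0.692971251121942
```

Emit:
send_rows(
  series=[
    [[0, -0.08, 0.7, 0, 0, 0, -0.4], [0, 0, 0.7, 0, 0, 0, -0.4], [0, 0, 0.7, 0, 0, 0, -0.4], [0, 0, 0.7, 0, 0, 0, -0.4], [0, 0, 0, 0, 0, 0, -0.4], [0, 0, 0, 0, 0, 0, -0.4]],
  ],
)

```text
time: 9.3
ee_pos: [0.5957, 0.0782, 0.1502]
ee_rot: [-1.697, 2.204, -0.397]
wrist_force: [0.1, 0.2, -0.2]
opening: 0.3
finger_force: 0.0
```

Emit:
send_rows(
  series=[
    [[0, 0, 0, 0, 0, 0, -1], [0, 0, 0, 0, 0, 0, -1], [0, 0, 0, 0, 0, 0, -1], [0, 0, 0, 0, 0, 0, -1], [0, 0, 0, 0, 0, 0, -1]],
  ],
)

```text
time: 9.72
ee_pos: [0.5941, 0.0784, 0.1504]
ee_rot: [-1.699, 2.205, -0.395]
wrist_force: [-14.3, 0.6, 2.2]
opening: 0.127
finger_force: 59.6
```

Emit:
send_rows(
  series=[
    [[0, 0.15, 0, 0, 0, 0, -1], [0, 0, 0, 0, 0, 6, -1], [0, 0, 0, 0, 0, 6, -1], [0, 0, 0, 0, 0, 6, -1], [0, 0, 0, 0, 0, 6, -1], [0, 0, 0, 0, 0, 6, -1], [0, 0, 0, 0, 0, 0, -1]],
  ],
)

```text
time: 10.3
ee_pos: [0.5937, 0.0785, 0.1503]
ee_rot: [-1.043, 2.529, -0.256]
wrist_force: [-5.5, -1.5, 0.9]
opening: 0.131
finger_force: 59.3
```

Emit:
send_rows(
  series=[
    [[0, 0, 0, 0, 0, 6, -1], [0, 0, 0, 0, 0, 6, -1], [0, 0, 0, 0, 0, 6, -1], [0, 0, 0, 0, 0, 6, -1], [0, 0, 0, 0, 0, 6, -1], [0, 0, 0, 0, 0, 5, -1], [0, 0, 0, 0, 0, 3, -1], [0, 0, 0, 0, 0, 1, -1], [0, 0, 0, 0, 0, 0, -1]],
  ],
)

```text
time: 11.05
ee_pos: [0.5936, 0.0788, 0.1502]
ee_rot: [-0.146, 2.704, -0.059]
wrist_force: [-7.3, 0.7, 1.9]
opening: 0.13
finger_force: 59.4
```

```bash
python3 - <<'E'
from h import *
s=bot.read_state(); print(s['wrist_force'],s['torque'],s['tau']); plan(bay([0,-.078,.141]),RF*R.from_euler('z',81,degrees=True))
E
```

```text
[-7.3397  0.7406  1.8614] [-0.2031  1.5316  0.1727] [ -1.134  -36.9156  53.9065  -7.1245  -0.4284   0.7433]
t 11.05 q [ 0.1737 -0.2221 -0.3679  0.9994 -0.0913  0.0462] pos [0.5936 0.0788 0.1502] open 0.12964927687666852
shift before turn (cm) [-0.1017 -0.0649  0.2154] after turn [-0.1015 -0.0642  0.2157] turn [ 0.1596 -0.0686  0.0391] 0.17804313286010848 rows>= 0.024866359338003977 0.05920832510341576
```

Emit:
send_rows(
  series=[
    [[0, 0, 0, 0, 0, 2, -1], [0, 0, 0, 0, 0, 0, -1], [0, 0, 0, 0, 0, 0, -0.4], [0, 0, 0, 0, 0, 0, -0.4], [0, 0, 0, 0, 0, 0, -0.4], [0, 0, -1, 0, 0, 0, -0.4], [0, 0, -2, 0, 0, 0, -0.4], [0, 0, -3, 0, 0, 0, -0.4], [0, 0, -3, 0, 0, 0, -0.3], [0, 0, -2, 0, 0, 0, -0.3], [0, 0, 0, 0, 0, -6.8, -0.3], [0, 0, 0, 0, 0, -6.8, -0.3]],
  ],
)

```text
time: 12.05
ee_pos: [0.5482, 0.0809, 0.2535]
ee_rot: [-0.425, 2.673, -0.121]
wrist_force: [-0.6, 0.1, 0.7]
opening: 0.35
finger_force: 0.0
```

Emit:
send_rows(
  series=[
    [[0, 0, 0, 0, 0, -6.8, -0.3], [0, 0, 0, 0, 0, -6.8, -0.3], [0, 0, 0, 0, 0, -6.8, -0.3], [0, 0, 0, 0, 0, -6.8, -0.3], [0, 0, 0, 0, 0, -6.8, -0.3], [0, 0, 0, 0, 0, -6.8, -0.3], [0, 0, 0, 0, 0, -6.8, -0.3], [0, 0, 0, 0, 0, -6.8, -0.3], [0, 0, 0, 0, 0, -6.8, -0.3], [0, 0, 0, 0, 0, -6.8, -0.3], [0, 0, 0, 0, 0, 0, -0.3], [0, 0, 0, 0, 0, 0, -0.3]],
  ],
)

```text
time: 13.05
ee_pos: [0.548, 0.0807, 0.2509]
ee_rot: [-1.902, 2.055, -0.443]
wrist_force: [0.0, 0.5, 0.6]
opening: 0.351
finger_force: 0.0
```

```bash
sed -i "s/^O=.*/O=np.array([0.6574,0.1531,0.0209])/" h.py; python3 - <<'E'
from h import *
plan(bay([0,0,.075]),RF)
c=snap('top','t2'); w=snap('wrist','w5'); 
a=c['color'][195:250,310:400,::-1]; a=cv2.resize(a,(720,440),interpolation=cv2.INTER_CUBIC)
cv2.imwrite('pics/w5b.png',np.clip(w['color'][100:480,80:560,::-1].astype(int)*1.7,0,255).astype(np.uint8))
E
```

```text
t 13.05 q [ 0.1962 -0.325  -0.2549  1.2146 -0.1011 -1.3193] pos [0.548  0.0807 0.2509] open 0.3514001027476696
shift before turn (cm) [-7.7266  0.3797 17.8261] after turn [-7.7816  0.1501 17.8055] turn [-0.0601  0.1537 -1.558 ] 1.5667609007167966 rows>= 0.21882135484871462 4.6600176083685225
```

View pics/w5b.png

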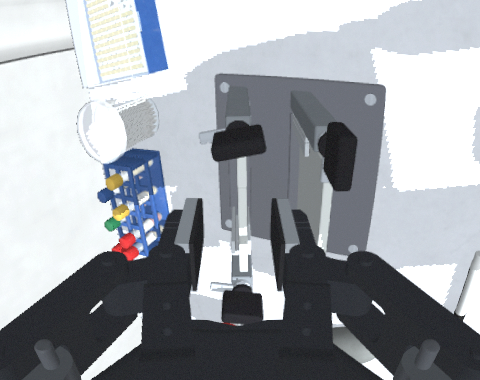

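Both far clamps now lie across the bay with their tabs swung to the back, at about (237,142) and (240,305). Next I go over the notch and descend.

Emit:
send_rows(
  series=[
    [[0, 0, 0, 0, 0.1, -1.5, -0.45], [-3.9, 0.08, 0, 0, 0, 0, -0.45], [-3.88, 0.07, 0, 0, 0, 0, -0.45], [0, 0, 3, 0, 0, 0, -0.45], [0, 0, 3, 0, 0, 0, -0.45], [0, 0, 3, 0, 0, 0, -0.45], [0, 0, 0, 0, 0, 0, -0.45], [0, 0, 0, 0, 0, 0, -0.45]],
  ],
)

```text
time: 13.82
ee_pos: [0.5877, 0.1563, 0.1664]
ee_rot: [-1.937, 2.035, -0.449]
wrist_force: [0.5, -0.3, 0.3]
opening: 0.278
finger_force: 0.0
```

```bash
python3 - <<'E'
from h import *
plan(bay([0,0,.075]),RF)
w=snap('wrist','w6'); 
# predicted plate notch corners & actual edges near them
P=bay(np.array([[x,y,z] for x in(-.004,.004) for y,z in((-.028,.11),(.028,.11),(-.06,.11),(.06,.11),(-.028,.095))]))
print(proj(w,P,True))
g=w['color'].max(2)
for y in (-.045,-.036,.036,.045):
    u=proj(w,bay(np.array([[0,y,.11]])),True)[0]; r=int(round(u[1])); x=int(u[0]); print(y,u,g[r,x-25:x+26])
E
```

```text
t 13.8167 q [ 0.3307 -0.1832 -0.3015  1.0469 -0.1574 -1.223 ] pos [0.5877 0.1563 0.1664] open 0.27765927309226884
shift before turn (cm) [-0.0337 -0.1996  8.6379] after turn [-0.03   -0.1747  8.6385] turn [ 0.165 -0.026  0.069] 0.18074515921210718 rows>= 0.0252437373201267 2.072009842545892
[[319.4899 228.7309]
 [319.0911 322.6256]
 [319.6874 166.68  ]
 [318.8641 366.3131]
 [319.2236 220.753 ]
 [303.9159 228.73  ]
 [305.0967 322.6055]
 [303.4303 166.6967]
 [305.8315 366.2884]
 [304.736  220.7537]]
-0.045 [311.6144 196.3248] [ 90  91  93  92  93  93  92  93  92  93  92  91  91  93  97  97  97  96
  97  96  96  97 135 158 164 165 165 165 166 166 166 167 165 166 165 162
 155 133  94  97  97  91  82  90  93  93  92  92  92  93  92]
-0.036 [311.6577 213.6636] [ 90  93  92  92  92  92  93  92  93  93  93  92  90  90  96  97  96  96
  97  96  96  96 135 158 163 165 164 164 165 164 165 164 164 164 165 161
 151 129  97  97  95  86  91  93  92  92  92  92  91  92  92]
0.036 [312.1556 334.2252] [ 26  27  29  27 145 163 162 163 162 163 157 143 153 155 155 152 123 116
 115 117 117 131 151 162 196 236 236 236 237 237 237 238 202 158 144 144
 155 155 152 146 164 164 165 164 164 164 163 163 164 163 162]
0.045 [312.2271 346.7288] [ 29  28  47 136 162 163 163 163 162 162 154 111  78  80  82  81  81  81
  82  81  82 132 198 230 235 236 236 237 237 237 237 237 237 200 124  89
  81  81  84 114 162 162 162 161 160 161 162 163 163 162 162]
```

```bash
python3 - <<'E'
from h import *
w=np.load('pics/w6.npy',allow_pickle=True).item(); g=w['color'].max(2)
print(g[150:180,316]); print(g[215:240,316]); print(g[310:335,316]); print(g[355:380,316])
E
```

```text
[ 27  25  28  28  97 124 111 122 122 122 123 122 122 123 122 124 124 122
 120 144 159 164 165 166 166 165 166 165 166 165]
[165 164 164 164 164 164 164 164 165 163 164 163 165 164 167 152 160 165
 165 166 165 165 166 166 165]
[164 165 164 131 119 120 121 121 122 122 122 130 142 144 145 164 225 235
 237 237 236 236 236 237 237]
[237 237 237 237 237 237 237 237 237 237 237 237 237 211 119  94  93  94
  94  93  95 118 148 158 163]
```

Plate is ~2 mm nearer and ~1.5 mm left of the model, so only a small x correction is needed before descending.

Emit:
send_rows(
  series=[
    [[-0.15, 0, 1, 0, 0, 0, -0.45], [0, 0, 1, 0, 0, 0, -0.45], [0, 0, 1, 0, 0, 0, -0.45], [0, 0, 1, 0, 0, 0, -0.45], [0, 0, 1, 0, 0, 0, -0.45], [0, 0, 0, 0, 0, 0, -0.45]],
  ],
)

```text
time: 14.37
ee_pos: [0.6092, 0.1567, 0.1196]
ee_rot: [-1.939, 2.033, -0.449]
wrist_force: [-0.4, 0.1, -0.5]
opening: 0.277
finger_force: 0.0
```

Emit:
send_rows(
  series=[
    [[0, 0, 0.8, 0, 0, 0, -0.45], [0, 0, 0.8, 0, 0, 0, -0.45], [0, 0, 0.8, 0, 0, 0, -0.45], [0, 0, 0.8, 0, 0, 0, -0.45], [0, 0, 0.4, 0, 0, 0, -0.45], [0, 0, 0, 0, 0, 0, -0.45]],
  ],
)

```text
time: 14.87
ee_pos: [0.6246, 0.1562, 0.0884]
ee_rot: [-1.938, 2.032, -0.45]
wrist_force: [0.9, 0.4, 0.7]
opening: 0.274
finger_force: 0.0
```

```bash
python3 - <<'E'
from h import *
plan(bay([0,0,.075]),RF); print(bot.read_state()['wrist_force'])
E
```

```text
t 14.8667 q [ 0.3079 -0.075  -0.357   0.8784 -0.1482 -1.2462] pos [0.6246 0.1562 0.0884] open 0.27379155604435607
shift before turn (cm) [ 0.1432 -0.1308  0.0066] after turn [ 0.1428 -0.1312  0.0068] turn [0.0846 0.01   0.1719] 0.19184819795337626 rows>= 0.026794441054940818 0.04653401484476343
[0.8985 0.3837 0.717 ]
```

Emit:
send_rows(
  series=[
    [[0, 0, 0, 0, 0, 0, -1], [0, 0, 0, 0, 0, 0, -1], [0, 0, 0, 0, 0, 0, -1], [0, 0, 0, 0, 0, 0, -1], [0, 0, 0, 0, 0, 0, -1], [0, 0, 0, 0, 0, 0, -1]],
  ],
)

```text
time: 15.37
ee_pos: [0.6248, 0.1565, 0.09]
ee_rot: [-1.936, 2.031, -0.451]
wrist_force: [-0.3, 0.3, -2.1]
opening: 0.082
finger_force: 58.4
```

Emit:
send_rows(
  series=[
    [[0, 0, -0.3, 0, 0, 0, -1], [0, 0, -0.6, 0, 0, 0, -1], [0, 0, -0.8, 0, 0, 0, -1], [0, 0, -0.8, 0, 0, 0, -1], [0, 0, -0.8, 0, 0, 0, -1], [0, 0, -0.8, 0, 0, 0, -1]],
  ],
)

```text
time: 15.87
ee_pos: [0.6071, 0.1573, 0.1283]
ee_rot: [-1.936, 2.03, -0.451]
wrist_force: [-0.1, 0.1, -2.0]
opening: 0.084
finger_force: 58.6
```

Emit:
send_rows(
  series=[
    [[0, 0, -0.8, 0, 0, 0, -1], [0, 0, -0.8, 0, 0, 0, -1], [0, 0, -0.8, 0, 0, 0, -1], [0, 0, -0.8, 0, 0, 0, -1], [0, 0, -0.8, 0, 0, 0, -1], [0, 0, -0.4, 0, 0, 0, -1], [0, 0, 0, 0, 0, 0, -1], [0, 0, 0, 0, 0, 0, -1], [0, 0, 0, 0, 0, 0, -1]],
  ],
)

```text
time: 16.62
ee_pos: [0.5888, 0.1581, 0.1664]
ee_rot: [-1.937, 2.031, -0.451]
wrist_force: [-0.4, 0.3, -2.3]
opening: 0.086
finger_force: 58.6
```

```bash
python3 - <<'E'
from h import *
plan(bay([0,0,.075]),RF); print(bot.read_state()['wrist_force'])
w=snap('wrist','w7'); s=bot.read_state()
# plate pose assumed from grasp; check plate edges in image
Rt=R.from_rotvec(s['ee_rot'])
g=w['color'].max(2)
for z in (.02,.01,.0): # plate top 110: grasp point at 83 on plate => TCP at 75, top 35 mm behind TCP
    P=s['ee_pos']+Rt.apply([[-.06,0,-.035],[.06,0,-.035],[-.028,0,-.035],[.028,0,-.035]])
print(proj(w,P,True))
u=proj(w,P,True); c=int(u[0,0]); print(c); print(g[150:400,c+3])
E
```

```text
t 16.6167 q [ 0.3332 -0.1815 -0.3009  1.0435 -0.1582 -1.2229] pos [0.5888 0.1581 0.1664] open 0.08629352152077731
shift before turn (cm) [ 0.1596 -0.0838  8.5931] after turn [ 0.1542 -0.0805  8.5932] turn [0.0248 0.0345 0.1713] 0.17647273480902778 rows>= 0.024647030001260863 2.0611494853860624
[-0.3688  0.29   -2.3143]
[[315.1568 482.4803]
 [314.1849 207.9389]
 [314.9347 437.5468]
 [314.4516 313.1781]]
315
[ 67 117 117  94  98  96  97  95  98 106 120 120 121 120 121 120 120 120
 120 120 120 122 120 120 121 121 121 121 122 121 121 121 122 121 122 122
 121 122 121 121 121 121 121 122 123 119 120 120 120 122 121 122 121 122
 122 122 134 153 161 162 162 164 164 164 164 164 164 164 164 164 164 164
 164 163 164 164 164 164 163 164 164 164 164 165 163 163 163 162 163 163
 163 163 163 164 163 163 163 162 163 164 164 163 164 164 163 163 164 163
 163 163 163 163 163 163 164 163 163 164 163 163 163 163 163 163 163 163
 163 163 163 162 163 163 164 162 163 164 163 162 163 164 163 163 163 162
 163 163 162 164 163 163 162 162 163 163 163 163 163 164 163 163 150 146
 160 162 162 163 162 163 163 163 163 163 164 164 163 162 163 163 162 163
 163 164 162 163 163 163 163 163 163 163 163 163 163 163 163 162 164 163
 163 163 163 163 164 163 163 162 163 163 163 163 163 163 164 163 163 164
 162 163 163 163 163 163 163 163 163 163 162 163 163 162 163 163 162 163
 163 163 163 163 163 163 163 163 162 163 163 163 162 163 163 162]
```

The plate follows the hand (weight 2.3 N) and its edges are within 1 mm of prediction. Continue out and up.

Emit:
send_rows(
  series=[
    [[0, 0, -1, 0, 0, 0, -1], [0, 0, -1.5, 0, 0, 0, -1], [0, 0, -1.5, 0, 0, 0, -1], [0, 0, -1.5, 0, 0, 0, -1], [0, 0, -1.5, 0, 0, 0, -1], [0, 0, -1, 0, 0, 0, -1], [0, -0.63, -1.36, 0, 0, 0, -1], [0, -0.63, -1.36, 0, 0, 0, -1], [0, -0.63, -1.36, 0, 0, 0, -1], [0, -0.63, -1.36, 0, 0, 0, -1], [0, -0.63, -1.36, 0, 0, 0, -1], [0, 0, 0, 0, 0, 0, -1]],
  ],
)

```text
time: 17.67
ee_pos: [0.5556, 0.1601, 0.3181]
ee_rot: [-1.933, 2.028, -0.453]
wrist_force: [0.2, 0.1, -1.7]
opening: 0.086
finger_force: 58.8
```

```bash
cat >> h.py <<'E'
RY=1.0
def RK(): # tool down, tool y at azimuth 90+RY
    a=np.radians(90+RY); y=np.array([np.cos(a),np.sin(a),0]); z=np.array([0,0,-1.]); return R.from_matrix(np.c_[np.cross(y,z),y,z])
E
python3 - <<'E'
from h import *
plan(np.array([.5647,-.1285,.30]),RK()); print(bot.read_state()['wrist_force'])
t=np.load('pics/t2.npy',allow_pickle=True).item(); a=t['color'][170:270,420:475].max(2)
m=(a<95).astype(np.uint8); q,l,st,_=cv2.connectedComponentsWithStats(m); print(st[:5])
i=1+np.argmax(st[1:,4]); c=cv2.findContours((l==i).astype(np.uint8),0,1)[0][0]; r=cv2.minAreaRect(c); print(r); b=cv2.boxPoints(r)+[420,170]; print(b)
P=ray(t,b,.012); print(P,P.mean(0)); print(a[60,:]); print(a[:,25])
E
```

```text
t 17.6667 q [ 0.3604 -0.2218 -0.0416  1.3419 -0.1691 -1.1976] pos [0.5556 0.1601 0.3181] open 0.08642549217913897
shift before turn (cm) [28.7843 -1.3123  2.5802] after turn [ -0.408  -28.8699   1.8103] turn [-20.2143  19.0462  84.7337] 89.16937532935418 rows>= 12.453823370021533 6.937517500530304
[ 0.1585  0.0653 -1.7376]
[[   0    0   55  100 3996]
 [   0   37   36   63 1504]]
((17.5, 68.0), (62.0, 35.0), 90.0)
[[420. 207.]
 [455. 207.]
 [455. 269.]
 [420. 269.]]
[[ 0.6396 -0.0541  0.012 ]
 [ 0.6393 -0.1628  0.012 ]
 [ 0.4469 -0.1548  0.012 ]
 [ 0.4471 -0.0481  0.012 ]] [ 0.5432 -0.105   0.012 ]
[167 170 172 173 173 173 172 173 172 173 172 173 169 149 108  79  84  91
  90  81  73  78  88  91  86  79  73  81  88  90  91  90  90  90  94 111
 142 165 171 171 170 172 171 171 172 171 170 171 171 172 171 170 171 171
 172]
[165 164 165 164 166 166 166 167 167 167 165 167 165 165 166 167 166 166
 166 166 166 166 166 166 166 167 167 166 165 165 164 161 156 139 125 116
 102  83  79  80  83  87 102 126 125 106  81  57  57  67  69  71  70  71
  72  72  72  71  71  72  79  81  82  84  87  89  90  91  91  91  99 114
 106  87  72  72  83  91  91  93  90  81  73  72  74  77  81  81  77  72
  69  69  72  79  85  92  96 101 105 109]
```

Emit:
send_rows(
  series=[
    [[0, 0, 0, -1.69, 1.59, 7.06, -1], [0, 0, 0, -1.55, 1.46, 6.51, -1], [0, 0, 0, -1.55, 1.46, 6.51, -1], [0, 0, 0, -1.55, 1.46, 6.51, -1], [0, 0, 0, -1.55, 1.46, 6.51, -1], [0, 0, 0, -1.55, 1.46, 6.51, -1], [0, 0, 0, -1.55, 1.46, 6.51, -1], [0, 0, 0, -1.55, 1.46, 6.51, -1], [0, 0, 0, -1.55, 1.46, 6.51, -1], [0, 0, 0, -1.55, 1.46, 6.51, -1], [0, 0, 0, -1.55, 1.46, 6.51, -1], [0, 0, 0, -1.55, 1.46, 6.51, -1]],
  ],
)

```text
time: 18.67
ee_pos: [0.5551, 0.16, 0.3134]
ee_rot: [-0.191, 3.116, -0.042]
wrist_force: [0.2, 0.4, -2.0]
opening: 0.085
finger_force: 58.9
```

```bash
python3 - <<'E'
from h import *
plan(np.array([.5647,-.1285,.30]),RK()); print(bot.read_state()['wrist_force'])
E
```

```text
t 18.6667 q [ 0.2951  0.1849  0.4254  1.799  -0.0303  0.1724] pos [0.5551 0.16   0.3134] open 0.08545858867683816
shift before turn (cm) [  2.5998 -28.7073   2.0969] after turn [ -0.4585 -28.8661   1.3437] turn [-1.5376  1.0738  6.0167] 6.30222890313271 rows>= 0.8801995674766355 6.9306850229964105
[ 0.1822  0.3664 -2.0263]
```

Emit:
send_rows(
  series=[
    [[0, 0, 0, -1.54, 1.07, 6.02, -1], [0, -2, 0, 0, 0, 0, -1], [0, -3, 0, 0, 0, 0, -1], [0, -3, 0, 0, 0, 0, -1], [0, -3, 0, 0, 0, 0, -1], [0, -3, 0, 0, 0, 0, -1], [0, -3, 0, 0, 0, 0, -1], [0, -3, 0, 0, 0, 0, -1], [0, -2, 0, 0, 0, 0, -1], [0, 0, 0, 0, 0, 0, -1], [0, 0, 0, 0, 0, 0, -1]],
  ],
)

```text
time: 19.58
ee_pos: [0.56, -0.061, 0.3138]
ee_rot: [-0.033, 3.14, -0.001]
wrist_force: [-0.0, 0.1, -1.8]
opening: 0.088
finger_force: 59.1
```

```bash
python3 - <<'E'
from h import *
plan(np.array([.5647,-.1285,.30]),RK())
w=snap('wrist','w8'); g=w['color'].max(2)
rz=R.from_euler('z',1.0,degrees=True)
def rk(p): return np.array([.5647,-.1285,0])+rz.apply(p)   # here long axis = local x
P=rk(np.array([[a,b,.012] for a in(-.075,.075) for b in(-.033,.033)])); print('corners',proj(w,P,True))
for lx in (-.07,-.06,-.03,0,.02,.06):
  ys=np.linspace(-.06,.06,61); u=np.round(proj(w,rk(np.c_[np.full(61,lx),ys,np.full(61,.012)]),True)).astype(int); ok=(u[:,1]<480)
  print(lx,g[np.clip(u[:,1],0,479),np.clip(u[:,0],0,639)])
for ly in (-.027,.027):
  xs=np.linspace(-.1,.1,81); u=np.round(proj(w,rk(np.c_[xs,np.full(81,ly),np.full(81,.012)]),True)).astype(int); print(ly,g[np.clip(u[:,1],0,479),np.clip(u[:,0],0,639)],u[0],u[-1])
cv2.imwrite('pics/w8.png',w['color'][:,:,::-1])
E
```

```text
t 19.5833 q [-0.1084  0.16    0.3978  1.8071 -0.0003 -0.1291] pos [ 0.56   -0.061   0.3138] open 0.08752945291844728
shift before turn (cm) [-0.3313 -6.7552  1.3802] after turn [-0.3554 -6.7548  1.376 ] turn [-0.0311  0.0886  0.1869] 0.20914205414375658 rows>= 0.029209784098290024 1.6553246780642128
corners [[230.8608 129.8287]
 [286.9565 128.2512]
 [237.043  250.4764]
 [288.9278 250.7733]]
-0.07 [195 194 194 194 194 193 191 192 191 191 191 192 191 191 107 100 106 106
 106 105 105 105 105 111 110 109 110 110 109 109 110 109 108 108 109 109
 109 108 108 108 108 108 109 109 109 103  76 176 187 188 190 190 189 191
 190 189 192 190 188 188 189]
-0.06 [192 193 194 194 191 191 191 191 190 189 189 189 190 190 129 102 103 101
 104 103 102 103 105 104 103 103 105 103 103 102 103 104 103 104 103 104
 103 104 104 105 104 104 104 103 104  96  74 146 180 189 189 190 189 188
 188 187 187 187 188 189 190]
-0.03 [186 186 188 187 187 188 188 187 188 186 187 173 124 112  89  81  79  85
  94  99 101 102 103 102 103  87  76  88 102 103 103  95  90  90 122 123
  84  88 104 103 104 104 104 104 102  85  92
[... 830 characters left out ...]
191 191 190 190 192 192 193 192 192 176 115 106 102 102 102 103 102
 103 102 103 103 103 103 103 103 149 109  83 103 103 103 103 102 102 102
 103 104 104 102 102 103 103 102 103 102 101 102 102 101 102 103 103 102
 102 102 101 100 101 101 102 101 101 102 153 135  94 101 101  92 127 131
 130 131 152 182 181 180 180 181 181] [235 108] [243 269]
0.027 [189 190 188 188 189 190 188 188 189 188 189 145 109 105 104 105 104 103
 104 104 103 104 103 104 104 104 104 104 104 103 104 103 103 103 104 104
 104 103 102 104 103 104 103 102 103 103 103 104 103 104 102  98  75  76
  75  78  79 103  96  97  97  96  96  96  96  97  98  98  98  99  89 133
 133 132 133 181 183 181 179 180 180] [282 107] [285 269]
```

```bash
python3 - <<'E'
from h import *
w=np.load('pics/w8.npy',allow_pickle=True).item(); g=w['color'].max(2).astype(np.float32)
rz=R.from_euler('z',1.0,degrees=True)
def rk(p): return np.array([.5647,-.1298,0])+rz.apply(p)
ys=np.linspace(-.025,.025,51)
for lx in (-.042,.042):
  for z in (.013,.02,.03,.04,.05,.056):
    u=proj(w,rk(np.c_[np.full(51,lx),ys,np.full(51,z)]),True).astype(np.float32)
    v=cv2.remap(g,u[:,:1],u[:,1:],cv2.INTER_LINEAR).ravel(); print(lx,z,u[25].round(),v.astype(int))
E
```

```text
-0.042 0.013 [258. 157.] [102 102 102 103 102 102 102 102 102 102  94  75  65  97 116 123 118 105
  84  52  39  35  35  36  35  35  35  36  37  37  36  37  76 106 118 116
 103  79  53  39  51  81 104 103 103 103 103 103 103 103 103]
-0.042 0.02 [257. 158.] [103 103 103 103 103 103 102 102 102 102 104 106  96  95 111 126 128 120
 109  89  61  42  35  35  36  36  35  35  34  35  41  54  77 108 126 130
 124 110  87  55  36  54  88 104 103 103 103 103 103 103 103]
-0.042 0.03 [256. 159.] [100 102 102 103 103 103 102 102 102 102 105 108 115 125 131 130 128 123
 114 103  90  72  48  37  35  35  35  35  35  34  33  50  83 116 135 135
 129 119 104  86  62  41  50  81 104 103 103 104 103 103 103]
-0.042 0.04 [254. 160.] [143 101  99 102 102 102 103 102 103 103 104 107 116 130 139 137 133 125
 114 102  91  79  67  51  37  34  35  35  34  35  35  46  72 106 132 138
 132 119 105  91  76  60  43  45  74 103 103 104 104 103 103]
-0.042 0.05 [253. 161.] [186 179 147 112 101 104 106 106 106 105 111 123 127 136 145 147 139 126
 113 102  90  80  73  63  49  37  34  37  37  36  37  46  76 108 136 143
 
[... 981 characters left out ...]
2 102]
0.042 0.04 [257. 232.] [ 97  98 100 101 101 101 101 100 100 100 101 104 116 136 143 139 128 112
  94  81  76  75  76  85  99  94  93  98 100 101 104 115 136 146 142 131
 114  93  75  74  74  75  85  95 100 101 102 102 102 102 102]
0.042 0.05 [256. 235.] [164 133 103  98 100 101 101 101 101 101 102 103 116 136 144 141 129 111
  95  89  91  89  75  74  75  75  75  84  99 101 101 111 133 144 142 131
 114  94  79  75  74  74  74  85  99 101 102 102 102 101 101]
0.042 0.056 [255. 237.] [183 179 162 119  96  99 101 100 101 101 103 111 128 145 153 155 138 114
  94  88  94  99  90  75  74  74  75  75  86 100 102 109 142 155 150 133
 111  95  90  90  76  74  75  74  77  89  99 102 102 102 102]
```

```bash
sed -i 's/^RY=.*/RY=0.7/' h.py; python3 - <<'E'
from h import *
plan(np.array([.5647,-.1297,.20]),RK())
E
```

```text
t 19.6333 q [-0.1069  0.1598  0.398   1.8072 -0.0001 -0.1289] pos [ 0.56   -0.0601  0.3139] open 0.08549240393206788
shift before turn (cm) [-0.295  -6.9623 11.3978] after turn [-0.3833 -6.9629 11.3948] turn [-0.0195  0.1009  0.5618] 0.5711518486286302 rows>= 0.07976981126098187 3.2036611621141016
```

Emit:
send_rows(
  series=[
    [[0, 0, 0, 0, 0.1, 0.5, -1], [-0.1, -1.7, 0, 0, 0, 0, -1], [-0.1, -1.7, 0, 0, 0, 0, -1], [-0.1, -1.7, 0, 0, 0, 0, -1], [-0.08, -1.86, 0, 0, 0, 0, -1], [0, 0, 2, 0, 0, 0, -1], [0, 0, 3, 0, 0, 0, -1], [0, 0, 3, 0, 0, 0, -1], [0, 0, 2.4, 0, 0, 0, -1], [0, 0, 1, 0, 0, 0, -1], [0, 0, 0, 0, 0, 0, -1], [0, 0, 0, 0, 0, 0, -1]],
  ],
)

```text
time: 20.63
ee_pos: [0.565, -0.129, 0.2014]
ee_rot: [-0.024, 3.141, -0.001]
wrist_force: [0.3, 0.1, -1.3]
opening: 0.084
finger_force: 59.0
```

```bash
python3 - <<'E'
from h import *
plan(np.array([.5647,-.1297,.093]),RK()); print(bot.read_state()['wrist_force'])
w=snap('wrist','w9'); g=w['color'].max(2).astype(np.float32); s=bot.read_state()
rz=R.from_euler('z',0.7,degrees=True)
def rk(p): return np.array([.5647,-.1297,0])+rz.apply(p)
def line(P): u=proj(w,P,True).astype(np.float32); return cv2.remap(g,u[:,:1],u[:,1:],cv2.INTER_LINEAR).ravel().astype(int)
ys=np.linspace(-.02,.02,41)
for z in (.02,.04,.055): print('post',z,line(rk(np.c_[np.full(41,-.042),ys,np.full(41,z)])))
Rt=R.from_rotvec(s['ee_rot'])
for lx in (.05,.035,-.035,-.05): print('plate top',lx,line(s['ee_pos']+Rt.apply(np.c_[np.full(41,lx),ys,np.full(41,-.0345)])))
print('near side edge', [line(s['ee_pos']+Rt.apply(np.c_[np.full(41,.06),ys,np.full(41,z)])) for z in (0,.03,.06)])
E
```

```text
t 20.6333 q [-0.2243  0.1456  0.1609  1.5851 -0.0005 -0.2393] pos [ 0.565  -0.129   0.2014] open 0.08424035195962346
shift before turn (cm) [ 0.0406 -0.0596 10.8392] after turn [ 0.0314 -0.0671 10.8392] turn [-0.0392  0.0474  0.1598] 0.17120262401885147 rows>= 0.02391098100821948 2.599377807683035
[ 0.2617  0.1404 -1.2635]
post 0.02 [ 94  94  94  94  93  80  48  33  56 130 135 131 120  94 110 142 147 148
 148 148 147 147 146 146 147 145 139 121 125 135 135 125  92  48  37  70
  94  94  94  94  94]
post 0.04 [ 95  94  94  94  94  94  81  49  70 131 135 132 121 105 111 137 149 147
 148 148 148 148 147 147 146 145 140 124 108 134 134 126  86  46  63  94
  94  94  95  94  94]
post 0.055 [ 94  94  95  96  98 102 109 117 119 134 138 138 132 109 118 141 148 148
 148 147 148 148 147 146 146 146 142 119 132 146 144 138 120 109 105 100
  97  95  94  94  94]
plate top 0.05 [169 168 167 168 168 167 166 164 166 167 161  87  93  93  92  92  93 151
 163 163 163 162 163 163 122  94  93  83  68  66 142 169 169 169 169 171
 170 169 168 168 170]
plate top 0.035 [166 166 165 165 166 166 166 166 165 165 
[... 432 characters left out ...]
y([170, 171, 170, 170, 170, 170, 170, 114,  89,  94,  94,  94,  94,
        93,  94,  93,  89, 140, 149, 148, 148, 148, 147, 147, 128,  70,
        70,  84,  94,  94,  94,  94,  92,  75, 150, 171, 171, 170, 171,
       171, 171]), array([168, 168, 167, 171, 104,  87,  94,  93,  96, 103, 117, 139, 139,
       138, 134, 129, 109, 138, 148, 148, 148, 148, 147, 146, 129, 143,
       148, 148, 147, 134, 110,  99,  94,  93,  95,  89,  69, 122, 173,
       173, 172]), array([172, 115,  87,  92,  94,  94,  94,  94,  94,  93,  94,  79,  33,
        62, 127, 124,  84, 139, 148, 148, 147, 147, 147, 146, 128, 116,
       128,  89,  35,  56,  95,  95,  94,  94,  94,  94,  94,  94,  86,
        73, 115])]
```

Posts are centred at y≈-0.1291 and the plate is at about -0.1284, vertical and aligned. Lowering.

Emit:
send_rows(
  series=[
    [[0, -0.07, 1.5, 0, 0, 0.1, -1], [0, 0, 2, 0, 0, 0, -1], [0, 0, 1.5, 0, 0, 0, -1], [0, 0, 1, 0, 0, 0, -1], [0, 0, 0.5, 0, 0, 0, -1], [0, 0, 0, 0, 0, 0, -1]],
  ],
)

```text
time: 21.18
ee_pos: [0.565, -0.1304, 0.1358]
ee_rot: [-0.02, 3.141, -0.001]
wrist_force: [0.2, 0.0, -2.8]
opening: 0.079
finger_force: 59.3
```

Emit:
send_rows(
  series=[
    [[0, 0, 0.7, 0, 0, 0, -1], [0, 0, 0.7, 0, 0, 0, -1], [0, 0, 0.7, 0, 0, 0, -1], [0, 0, 0.7, 0, 0, 0, -1], [0, 0, 0.6, 0, 0, 0, -1], [0, 0, 0, 0, 0, 0, -1], [0, 0, 0, 0, 0, 0, -1]],
  ],
)

```text
time: 21.77
ee_pos: [0.5647, -0.1304, 0.1011]
ee_rot: [0.02, -3.141, 0.001]
wrist_force: [0.1, 0.3, -2.6]
opening: 0.088
finger_force: 59.3
```

Emit:
send_rows(
  series=[
    [[0, 0, 0.3, 0, 0, 0, -1], [0, 0, 0.2, 0, 0, 0, -1], [0, 0, 0, 0, 0, 0, -1], [0, 0, 0, 0, 0, 0, -1]],
  ],
)

```text
time: 22.1
ee_pos: [0.5649, -0.1304, 0.0966]
ee_rot: [-0.019, 3.141, -0.001]
wrist_force: [0.9, -0.5, -3.2]
opening: 0.086
finger_force: 59.3
```

Emit:
send_rows(
  series=[
    [[0, 0.05, 0.2, 0, 0, 0, -1], [0, 0, 0.2, 0, 0, 0, -1], [0, 0, 0, 0, 0, 0, -1], [0, 0, 0, 0, 0, 0, -1]],
  ],
)

```text
time: 22.43
ee_pos: [0.5648, -0.1299, 0.0924]
ee_rot: [-0.02, 3.141, -0.001]
wrist_force: [-0.7, -0.0, -2.5]
opening: 0.086
finger_force: 59.3
```

Emit:
send_rows(
  series=[
    [[0, 0, 0.2, 0, 0, 0, -1], [0, 0, 0.1, 0, 0, 0, -1], [0, 0, 0, 0, 0, 0, -1], [0, 0, 0, 0, 0, 0, -1]],
  ],
)

```text
time: 22.77
ee_pos: [0.5649, -0.13, 0.0895]
ee_rot: [-0.02, 3.141, -0.001]
wrist_force: [-0.8, 0.8, -2.7]
opening: 0.087
finger_force: 59.3
```

Emit:
send_rows(
  series=[
    [[0, 0, 0.1, 0, 0, 0, -1], [0, 0, 0.1, 0, 0, 0, -1], [0, 0, 0, 0, 0, 0, -1]],
  ],
)

```text
time: 23.02
ee_pos: [0.5649, -0.13, 0.0874]
ee_rot: [-0.02, 3.141, -0.001]
wrist_force: [0.2, 0.4, -2.9]
opening: 0.083
finger_force: 59.3
```

Emit:
send_rows(
  series=[
    [[0, 0, 0.1, 0, 0, 0, -1], [0, 0, 0, 0, 0, 0, -1], [0, 0, 0, 0, 0, 0, -1]],
  ],
)

```text
time: 23.27
ee_pos: [0.5649, -0.1299, 0.0866]
ee_rot: [-0.02, 3.141, -0.001]
wrist_force: [-0.6, 0.1, -2.4]
opening: 0.087
finger_force: 59.3
```

Emit:
send_rows(
  series=[
    [[0, 0, 0.1, 0, 0, 0, -1], [0, 0, 0, 0, 0, 0, -1], [0, 0, 0, 0, 0, 0, -1]],
  ],
)

```text
time: 23.52
ee_pos: [0.565, -0.13, 0.0857]
ee_rot: [-0.02, 3.141, -0.001]
wrist_force: [-0.7, 0.0, -2.4]
opening: 0.086
finger_force: 59.4
```

Emit:
send_rows(
  series=[
    [[0, 0, 0.1, 0, 0, 0, -1], [0, 0, 0, 0, 0, 0, -1], [0, 0, 0, 0, 0, 0, -1]],
  ],
)

```text
time: 23.77
ee_pos: [0.5649, -0.13, 0.0855]
ee_rot: [-0.02, 3.14, -0.001]
wrist_force: [-4.4, 0.9, 5.6]
opening: 0.084
finger_force: 60.4
```

The base is reached (force +8 N). Release and retreat.

Emit:
send_rows(
  series=[
    [[0, 0, 0, 0, 0, 0, -0.85], [0, 0, 0, 0, 0, 0, -0.7], [0, 0, 0, 0, 0, 0, -0.55], [0, 0, 0, 0, 0, 0, -0.5], [0, 0, 0, 0, 0, 0, -0.5], [0, 0, -0.5, 0, 0, 0, -0.5], [0, 0, -1, 0, 0, 0, -0.5], [0, 0, -1.5, 0, 0, 0, -0.5], [0, 0, -2, 0, 0, 0, -0.5], [0, 0, -3, 0, 0, 0, -0.5], [0, 0, -3, 0, 0, 0, -0.5], [0, 0, 0, 0, 0, 0, -0.5]],
  ],
)

```text
time: 24.77
ee_pos: [0.5666, -0.1303, 0.202]
ee_rot: [-0.02, 3.132, -0.004]
wrist_force: [0.9, -0.6, 0.7]
opening: 0.255
finger_force: 0.0
```

```bash
python3 - <<'E'
from h import *
print(bot.read_state()['wrist_force'],bot.read_state()['ee_pos'])
w=snap('wrist','w10'); g=w['color'].max(2).astype(np.float32)
rz=R.from_euler('z',0.7,degrees=True)
def rk(p): return np.array([.5647,-.1291,0])+rz.apply(p)
def line(P): u=proj(w,P,True).astype(np.float32); return cv2.remap(g,u[:,:1],u[:,1:],cv2.INTER_LINEAR).ravel().astype(int)
ys=np.linspace(-.02,.02,41)
for lx in (-.05,-.04,-.035,.035,.05): print('top',lx,line(rk(np.c_[np.full(41,lx),ys,np.full(41,.122)])))
xs=np.linspace(-.07,.07,71); print('along',line(rk(np.c_[xs,np.zeros(71),np.full(71,.122)])))
print('near bottom',[line(rk(np.c_[np.full(41,-.06),ys,np.full(41,z)])) for z in (.015,.05,.1)])
t=snap('top','t3'); t0=np.load('pics/top0.npy',allow_pickle=True).item()
d=np.abs(t['color'].astype(int)-t0['color']).max(2)
for n,(x,y) in dict(bottle=(412,290),timer=(372,297),dish=(466,295),marker=(303,292),jar=(269,193),near=(354,234)).items(): print(n,(d[y-12:y+12,x-12:x+12]>40).mean())
E
```

```text
[ 0.8763 -0.6439  0.7262] [ 0.5666 -0.1303  0.202 ]
top -0.05 [ 92  94 107 149 172 152 140 136 131 126 121 113 107  99  88  83 160 166
 166 166 165 165 160 108  68 104 120 126 134 139 143 148 149 151 152 151
 131  99  94  88  78]
top -0.04 [ 92  95  95  95  95  94  94  94  94  94  95  94  94  94  87  84 158 165
 164 165 165 164 158 109  69  69  69  70  69  69  82  94  95  95  95  94
  94  94  94  86  72]
top -0.035 [ 92  94  95  95  94  95  95  95  94  94  94  95  94  94  86  86 158 165
 164 164 164 163 157 111  69  69  69  68  69  69  69  70  94  95  94  94
  95  95  94  86  77]
top 0.035 [ 35  32  21 119 167 168 167 167 166 167 168 166 165 165 165 155 157 166
 166 165 165 165 157 123 122 122 121 121 120 120 120 121 121 121 101  36
  31  35  67 124 124]
top 0.05 [ 19  18  19 146 165 166 166 166 166 166 167 165 165 166 166 156 157 164
 164 164 164 164 155 140 154 119 120 120 120 120 121 120 120 120 116  23
  20  19  27  34  43]
along [ 95 148 149 150 151 169 165 166 165 165 165 165 165 165 164 165 163 164
 164 163 116 120 120 120 119 120 120 120 165 165 165 165 165 164 164 164
 164 1
[... 261 characters left out ...]
8, 148, 147, 141, 111,  92,  95,
        95,  95,  95,  95,  95,  95,  95,  96,  95,  95,  95,  95,  95,
        95,  95]), array([ 94,  95,  96,  95,  95,  95,  95,  95,  95,  95,  95,  95,  95,
        95,  96, 111, 143, 149, 149, 150, 149, 149, 144, 117,  95,  95,
        95,  95,  95,  95,  96,  95,  95,  95,  95,  95,  95,  95,  95,
        95,  95]), array([ 94,  95,  96,  95,  95,  94,  95,  94,  95,  96,  95,  95,  95,
        95,  94, 108, 144, 150, 150, 149, 149, 148, 144, 116,  95,  95,
        95,  95,  96,  95,  96,  95,  95,  96,  95,  95,  95,  94,  95,
        95,  96])]
bottle 0.006944444444444444
timer 0.0
dish 0.03993055555555555
marker 0.0
jar 0.0
near 0.04513888888888889
```

The plate stands vertical and centred: its edges are within 1 mm of the rack's mid-plane at top and bottom, and it spans about ±60 mm along the rack. The bystanders are unchanged. Handing in.

```bash
python3 -c "
from bench import bot
print(bot.sign_off())"
```

```text
the job is handed in; nothing more can be done
None
```

The job is handed in. Both far-bay clamps were turned to about their 80° stops, and the notched plate was drawn out and now stands upright and released in the drain rack, notch uppermost. The plain plate and bystanders showed no movement in the last image check. The sign-off returned no verdict.

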